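# Three caps for three bottles

### The arm

A 6-joint arm with a two-finger parallel gripper is mounted at the origin on the work surface. World frame = base frame: x ahead of the robot, y to its left, z up, the work surface at z = 0. Lengths are in m, angles in rad, forces in N, time in s.
With the tool pointing down it reaches from about 0.25 to 0.8 m from the base axis. Payload 3.9 kg.
Tool frame: the origin (TCP) lies at the very end of the fingers, on their centre line; the grasp point (between the pads) lies r.pinch_z behind it (r.pinch_z is the distance from the TCP to the grasp point, in m); z points along the fingers, y is the direction in which the jaws open and shut (so a half turn about z gives the same grasp; the last joint's range is limited). The gripper opens to 85 mm and grips with 20 to 120 N. Pads are 22 mm wide; open, the fingers measure 114 mm over their backs; the gripper's body (76 mm by 85 mm) begins 54 mm behind the grasp point. The pads swing forward as they close: fully open they stand 13 mm farther back than shut.
Start: joints at [1.132, 0.26, -0.138, 1.173, 0, 1.571], TCP at [0.223, 0.475, 0.209] pointing down, gripper open.
Joint ranges: [-2.78, 2.78], [-0.83, 1.72], [-1.28, 1.37], [-1.9, 2.12], [-1.57, 1.48], [-3.14, 3.14]. Speed limits (rad/s): [2.57, 2.57, 3.14, 3.14, 3.14, 3.14].

### API

Orientations are given as a 3x3 rotation matrix whose columns are the frame's x, y, z axes.
In Python, from plant import r, get_image, camera_params gives the robot as it stands. The module is installed in compiled form; this text tells all that it offers.
- The arm moves only by the tool carry_out, never from a script. Its argument "rows" is a list of rows, each an object of numbers: "tx", "ty", "tz": the shift along the world's x, y, z as a fraction of full scale; "rx", "ry", "rz": the turn, a rotation vector about the world's x, y, z as a fraction of full scale. In form: [{"tx": .., "ty": .., "tz": .., "rx": .., "ry": .., "rz": ..}, ...]. A call has exactly 10 rows; each row is the pose to reach, as a shift and turn from the pose measured when the call began; what a row does not reach only later rows make up. Full scale, the value 1, is 0.1 m for a shift and 90 degrees for a turn. A row lasts 1/12 s, in which the tool goes at most 41.7 mm and 7.16 degrees, less where a joint would pass 70% of its speed; a pose out of reach is approached as far as the arm can. A call with a number of a shift or a turn outside -1 to 1 is refused whole. A call with a gripper value outside its range is refused whole. "jaw" is the closure, from 0 (fully open) to 1 (shut), set as the call begins (left out, the last holds). The fingers move at their own pace and stop on an object; "force" is the grip in N (left out, the last holds). Time passes only in rows, so rows that repeat a pose let the fingers close, or fill a call up. It gives the time, the measured TCP pose, the force and the opening at its end, in the units of the state.
- r.observe(): the state, without advancing time (a new reading comes with each control period).
- get_image(name): name is "side" or "top"; returns the picture (480x640x3 uint8, blue, green, red); there is no depth.
- camera_params(name): a dict with "camera_matrix" (3x3 intrinsics, pixels), "camera_from_world" (4x4, takes a point from world to camera coordinates). Camera axes: x right, y up, looking along -z (the intrinsics and any distortion apply to the point x, -y, -z); pixel columns grow to the right and rows downward; lengths in m; the calibration is good to about 2 mm. A picture is of the moment at which its call begins. camera_params takes no time and is no camera call.
- r.job_done(): hands the job in, once; it reports no verdict.
The state is a dict: "time_s": time; "joints": joint angles; "joint_velocities": joint speeds; "effort": joint torques, N m; "eef_pos": TCP position; "orientation": TCP orientation; "contact_force": force on the tool from outside, world axes, zero at the start; "wrist_torque": the same for the moment, N m; "gripper_width": finger opening in m.
Only numpy, scipy, OpenCV 4.12 (cv2) and the standard library are available. Lean on these libraries where they do the work, as an engineer would, in place of code of your own. Each camera call takes 0.05 s, during which the arm holds its last target. There are 200 camera calls.

### The job

Get this row of three bottles ready for capping: first stand the tipped bottle gently back upright on the rack floor between its two neighbours. Then pick up the grey bin, hold its open end low over the glass dish and tip it until the sterile blue caps begin to slide, letting exactly three slide into the dish, one for each bottle, without ever touching a cap with the gripper. Finally set the bin down gently, with the other four caps still in it, level on the bench where it stood, and leave the neighbouring bottles, dish, tube rack, culture plate and pipette as they are.

Things in the scene. Friction and masses are not known exactly. Their poses are not given: they have to be found in the camera images.
- rack: steel wire bottle rack, fixed: a 212 x 68 mm floor plate 5 mm thick with a wire fence 38 mm high round it (inside width of the lane 57 mm, inside length 203 mm). Origin on the bench under its centre; its x axis runs along the lane (roughly away from the robot), z up
- lane_middle (a point): middle of the lane, on top of the rack's floor plate, 5 mm above the bench; axes as the rack's. The gap here, between the near and the far bottle, is some 95 to 103 mm long: the place of the tipped bottle
- tipped_bottle_center (a point): tipped amber bottle, 110 g: square body 48 x 48 x 78 mm, shoulder from 78 to 92 mm, neck 22 mm across to the mouth at 104 mm. Point on its axis, 52 mm from the underside; z to the mouth, sides along x and y. It starts on one bottom edge mid-lane, leaning lightly some 36 degrees along the lane to the rack's -x, its shoulder against the near bottle
- near_bottle_center (a point): the bottle at the rack's -x end, same make, upright: point on its axis 52 mm above its underside, z axis to the mouth
- far_bottle_center (a point): the bottle at the rack's +x end, same make, upright: point on its axis 52 mm above its underside, z axis to the mouth
- bin_center (a point): grey bin 172 (x) x 50 (y) x 42 mm (z), walls and floor 3 mm, 160 g empty; this is its middle, 21 mm above its underside. The -x end is open, without wall or sill, and pours; the +x end is walled. Sides are 42 mm high, but 24 mm over the last 45 mm at the open end. Grip it across its sides from above
- bin_lip (a point): edge of the bin's floor at the open end, on top of the floor (86 mm to -x of bin_center, 18 mm below); axes as the bin's. Caps lie staggered in one layer on the flat floor and start to slide when it slopes some 24 to 36 degrees, differing from start to start; all have the same friction and follow some 22 mm apart
- cap1_center (a point): blue screw cap, a disc 26 mm across and 15 mm high, 12 g; this point is its centre. At the start cap1 lies next to the open end of the bin, its centre 20 mm from the lip, then cap2 and so on to cap7 at the closed end; the bin (44 mm wide inside) leaves no room to overtake, so they come out in this order
- cap2_center (a point): blue screw cap, a disc 26 mm across and 15 mm high, 12 g; this point is its centre
- cap3_center (a point): blue screw cap, a disc 26 mm across and 15 mm high, 12 g; this point is its centre
- cap4_center (a point): blue screw cap, a disc 26 mm across and 15 mm high, 12 g; this point is its centre
- cap5_center (a point): blue screw cap, a disc 26 mm across and 15 mm high, 12 g; this point is its centre
- cap6_center (a point): blue screw cap, a disc 26 mm across and 15 mm high, 12 g; this point is its centre
- cap7_center (a point): blue screw cap, a disc 26 mm across and 15 mm high, 12 g; this point is its centre
- dish_floor (a point): round glass dish, empty: 150 mm across outside, 144 mm inside, rim 25 mm above the bench, 280 g, loose. This point is the centre of its inner floor, 4 mm above the bench
- tube_rack: bystander: white wire rack of glass culture tubes, fixed, 60 x 94 mm, 111 mm high to the tube caps; origin on the bench under its centre, long side along its y
- culture_plate: bystander: closed culture plate lying on the bench, loose, 92 mm across and 16 mm high; origin at the centre of its underside
- pipette_center (a point): bystander: hand pipette lying on the bench, loose, 250 mm long along its x (from -150 to +97 mm of this point), up to 36 mm wide, 22 mm high; this point is 11 mm above the bench

How it is judged:
On the way, in this order (a step that is already met when the one before it is completed fails the run):
1. the tipped bottle stands upright on the rack floor between its two neighbours, which still stand (angle between each of tipped_bottle_center, near_bottle_center, far_bottle_center's own z axis and vertical below 0.1 rad and x of tipped_bottle_center in the frame of lane_middle between -0.03 and 0.033 m and y of tipped_bottle_center in the frame of lane_middle between -0.012 and 0.012 m and z of tipped_bottle_center in the frame of lane_middle between 0.046 and 0.058 m and x of near_bottle_center in the frame of lane_middle between -0.09 and -0.045 m and y of near_bottle_center in the frame of lane_middle between -0.012 and 0.012 m and z of near_bottle_center in the frame of lane_middle between 0.046 and 0.058 m and x of far_bottle_center in the frame of lane_middle between 0.045 and 0.09 m and y of far_bottle_center in the frame of lane_middle between -0.012 and 0.012 m and z of far_bottle_center in the frame of lane_middle between 0.046 and 0.058 m), for 0.2 s.
2. exactly three caps lie in the dish and four are still in the bin (horizontal distance between each of cap1_center, cap2_center, cap3_center and dish_floor below 0.066 m and z of each of cap1_center, cap2_center, cap3_center in the frame of dish_floor below 0.045 m and x of cap4_center in the frame of bin_center between -0.088 and 0.086 m and y of cap4_center in the frame of bin_center between -0.025 and 0.025 m and z of cap4_center in the frame of bin_center between -0.021 and 0.03 m and x of cap5_center in the frame of bin_center between -0.088 and 0.086 m and y of cap5_center in the frame of bin_center between -0.025 and 0.025 m and z of cap5_center in the frame of bin_center between -0.021 and 0.03 m and x of cap6_center in the frame of bin_center between -0.088 and 0.086 m and y of cap6_center in the frame of bin_center between -0.025 and 0.025 m and z of cap6_center in the frame of bin_center between -0.021 and 0.03 m and x of cap7_center in the frame of bin_center between -0.088 and 0.086 m and y of cap7_center in the frame of bin_center between -0.025 and 0.025 m and z of cap7_center in the frame of bin_center between -0.021 and 0.03 m), for 0.2 s.
At the end, for the whole second after the job is handed in: Three bottles upright (6 deg) in the lane, the tipped one within 30 mm of its middle; exactly three caps in the dish, four in the bin; bin level on the bench within 50 mm of where it stood (any heading); neighbours and dish moved under 20 mm, plate and pipette under 15 mm (all of step 1 and all of step 2 and distance of bin_center from where it was at the start of the episode below 0.05 m and angle between bin_center's own z axis and vertical below 0.05 rad and distance of dish_floor from where it was at the start of the episode below 0.02 m and distance of each of pipette_center, culture_plate from where it was at the start of the episode below 0.015 m); the robot touches nothing.
It fails at once if the tipped bottle or the bin is dropped or flung (faster than 0.75 m/s) (linear speed of any of tipped_bottle, bin above 0.75 m/s).
It fails at once if the gripper or arm touches a cap (contact force between any of the fingers, the arm and cap1 above 0.2 N or contact force between any of the fingers, the arm and cap2 above 0.2 N or contact force between any of the fingers, the arm and cap3 above 0.2 N or contact force between any of the fingers, the arm and cap4 above 0.2 N or contact force between any of the fingers, the arm and cap5 above 0.2 N or contact force between any of the fingers, the arm and cap6 above 0.2 N or contact force between any of the fingers, the arm and cap7 above 0.2 N).
It fails at once if the bin is tipped (over 20 degrees) with its lip more than 160 mm above the bench, so caps would drop from a height (angle between bin_center's own z axis and vertical above 0.35 rad and height (world z) of bin_lip above 0.16 m).
It fails at once if a neighbouring bottle is tipped over 20 degrees or moved 20 mm (angle between any of near_bottle_center, far_bottle_center's own z axis and vertical above 0.35 rad or distance of any of near_bottle_center, far_bottle_center from where it was at the start of the episode above 0.02 m).
It fails at once if the culture plate or pipette is moved 15 mm, the dish 20 mm, or the tube rack is knocked (over 2 N) by the robot or the bin (distance of any of pipette_center, culture_plate from where it was at the start of the episode above 0.015 m or distance of dish_floor from where it was at the start of the episode above 0.02 m or contact force between any of the fingers, the arm, bin and tube_rack above 2 N).
It also fails if it takes over 72 s, if anything falls off the work surface, if the arm or the gripper's body presses on something with over 40 N, if the wrist force passes 120 N, or if a joint passes its speed limit or range.

## Working session

There is one attempt and no reset: what is moved stays moved. The work goes in short steps, Python scripts to look and compute and a tool call to move; the robot and the scene stay as the last step left them, time stands still between calls to the robot, and variables do not carry over. Pictures are saved under pics/ and viewed, about 8 in all and at most 12, crops included, and the job is handed in when it is done.

Besides the shell and the picture viewer there is one more tool, called after ">>>" in YAML: its name, and indented under it one key for each argument. carry_out: Moves the arm, as the interface text tells. Its arguments: {"type":"object","properties":{"rows":{"type":"array"},"jaw":{"type":"number"},"force":{"type":"number"}},"required":["rows"]}

```bash
mkdir -p pics
cat > h.py <<'E'
import numpy as np,cv2
from plant import r,get_image,camera_params
def P(n):
    c=camera_params(n); return np.array(c["camera_matrix"]),np.array(c["camera_from_world"]),c
def proj(n,p):
    K,T,_=P(n); q=T@np.append(p,1); v=K@np.array([q[0],-q[1],-q[2]]); return v[:2]/v[2]
def ray(n,u,v):
    K,T,_=P(n); d=np.linalg.inv(K)@np.array([u,v,1]); d=np.array([d[0],-d[1],-d[2]]); R=T[:3,:3]
    return -R.T@T[:3,3], R.T@d
def onz(n,u,v,z):
    o,d=ray(n,u,v); return o+d*(z-o[2])/d[2]
def tri(u1,u2):
    o1,d1=ray("side",*u1); o2,d2=ray("top",*u2)
    s=np.linalg.lstsq(np.c_[d1,-d2],o2-o1,rcond=None)[0]
    a,b=o1+s[0]*d1,o2+s[1]*d2; return (a+b)/2,np.linalg.norm(a-b)
E
python3 - <<'E'
from h import *
for n in("side","top"):
    cv2.imwrite(f"pics/{n}0.png",get_image(n)); print(P(n)[2], ray(n,320,240))
print(r.observe(),r.pinch_z)
E
```

```text
{'camera_matrix': array([[436.56555503,   0.        , 324.29277691],
       [  0.        , 436.56555503, 235.16370011],
       [  0.        ,   0.        ,   1.        ]]), 'camera_from_world': array([[ 0.98672602, -0.1616167 ,  0.01586838, -0.530501  ],
       [ 0.08638215,  0.60510157,  0.79144817, -0.0997291 ],
       [-0.13751322, -0.77957176,  0.61103027, -0.72576289],
       [ 0.        ,  0.        ,  0.        ,  1.        ]])} (array([ 0.43227197, -0.59117583,  0.5308117 ]), array([ 0.12685373,  0.77445759, -0.61995401]))
{'camera_matrix': array([[541.78947585,   0.        , 310.40930235],
       [  0.        , 541.78947585, 240.04319291],
       [  0.        ,   0.        ,   1.        ]]), 'camera_from_world': array([[-0.01285853, -0.99988769,  0.00769822, -0.00394412],
       [ 0.99807709, -0.01236762,  0.06073843, -0.54802057],
       [-0.0606364 ,  0.00846442,  0.99812403, -1.11617089],
       [ 0.        ,  0.        ,  0.        ,  1.        ]])} (array([ 0.47923549, -0.00127364,  1.14739326]), array([ 0.06048835, -0.02616531, -0.99798292]))
{'time_s': 0.1, 'joints': array([ 1.13196669e+00,  2.60605420e-01, -1.39236195e-01,  1.17267541e+00,
       -1.65141269e-05,  1.57074792e+00]), 'joint_velocities': array([-0.00236446, -0.00282634,  0.00361345,  0.00019902,  0.00056327,
       -0.00130213]), 'effort': array([ 3.23198547e-04, -4.06510019e+01,  2.54527205e+01,  1.00687804e-02,
        4.94250776e-05, -1.72466628e-05]), 'eef_pos': array([0.22279652, 0.47467675, 0.20845638]), 'orientation': array([[-9.05270125e-01,  4.24835837e-01, -7.16143008e-04],
       [ 4.24836440e-01,  9.05268773e-01, -1.56468134e-03],
       [-1.64308038e-05, -1.72070292e-03, -9.99998519e-01]]), 'contact_force': array([ 0.5865029 ,  0.03953823, -0.50054302]), 'wrist_torque': array([-0.06476417,  0.00332682,  0.04499697]), 'gripper_width': 0.0856387646397282} 0.0187
```

View pics/side0.png

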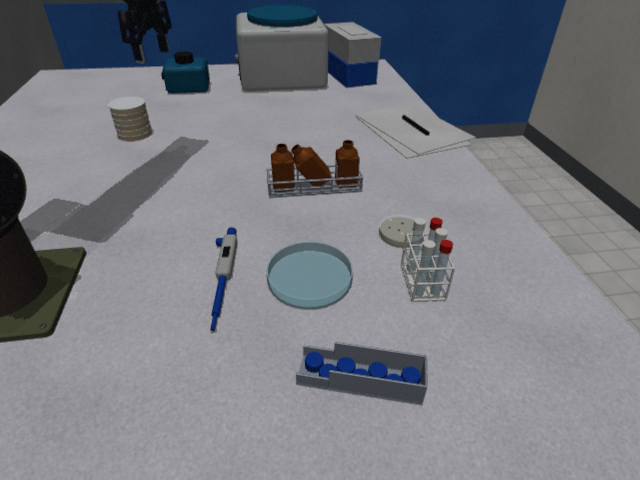

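View pics/top0.png

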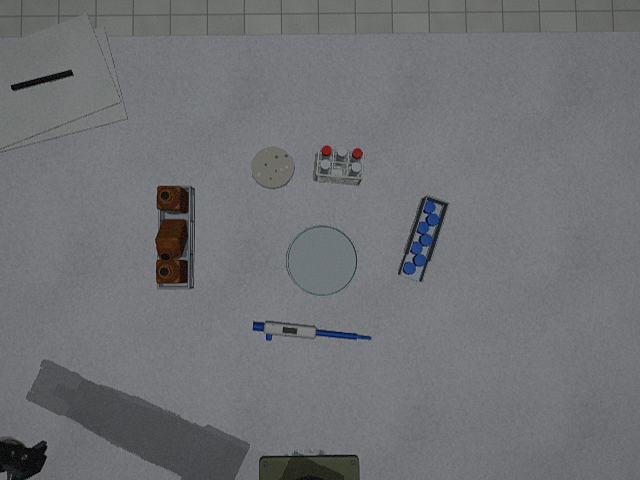

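The side view shows the rack at about (315,175), the dish at (310,273) and the bin at (362,372), open end to the left. The top view has the rack at (175,237), dish (322,260), bin (424,238) with its open end toward the robot at (410,278), and pipette (310,330). Next are enlarged crops to pick points from.

Run:
```python
from h import *
t=cv2.imread("pics/top0.png");s=cv2.imread("pics/side0.png")
f=lambda im,x,y,w,h:cv2.resize(im[y:y+h,x:x+w],(400,int(400*h/w)),interpolation=cv2.INTER_CUBIC)
a=f(t,140,180,80,120)  # x5
b=f(s,255,135,120,70)  # x3.33
c=f(t,385,190,80,100)[:0]
d=f(s,290,335,140,70)
d2=cv2.resize(t[190:290,390:455],None,fx=4,fy=4,interpolation=cv2.INTER_CUBIC)
m=np.zeros((600,800,3),np.uint8); m[:600,:400]=a; m[:b.shape[0],400:]=b
m[240:240+200,400:]=d[:200]
cv2.imwrite("pics/crop0.png",m)
print(a.shape,b.shape,d.shape)
hsv=cv2.cvtColor(t,cv2.COLOR_BGR2HSV)
# caps in top
B=cv2.inRange(hsv,(100,120,60),(130,255,255)); B[:, :390]=0
n,l,st,ce=cv2.connectedComponentsWithStats(B)
for i in range(1,n): print("blue",st[i],ce[i])
# bin: dark grey
g=t[185:290,390:455]; 
M=cv2.inRange(hsv,(0,0,0),(180,255,125)); M[:,:390]=0;M[:,455:]=0;M[:185]=0;M[290:]=0
M|=B
cs=max(cv2.findContours(M,0,2)[0],key=cv2.contourArea); rr=cv2.minAreaRect(cs);print("bin",rr,cv2.boxPoints(rr))
D=cv2.absdiff(t,cv2.medianBlur(t,51)).max(2)>25; D=D.astype(np.uint8)*255
D2=D.copy(); D2[:,:280]=0;D2[:,362:]=0;D2[:220]=0;D2[300:]=0
pts=cv2.findNonZero(D2); 
if pts is not None: print("dish",cv2.minEnclosingCircle(pts),cv2.boundingRect(pts))
gs=cv2.cvtColor(t,cv2.COLOR_BGR2HSV)
M=cv2.inRange(gs,(75,40,0),(100,255,255)); M[:,:280]=0;M[:,362:]=0; M[:220]=0;M[300:]=0; print("dish2",cv2.boundingRect(cv2.findNonZero(M)) if M.any() else 0)
A=cv2.inRange(hsv,(0,120,30),(20,255,255)); A[:,:140]=0;A[:,215:]=0
n,l,st,ce=cv2.connectedComponentsWithStats(A)
for i in range(1,n):
  if st[i][4]>10: print("amb",st[i],ce[i])
```

```text
(600, 400, 3) (233, 400, 3) (200, 400, 3)
blue [424 201  11  12 105] [429.13333333 206.72380952]
blue [404 214  35  60 685] [421.19708029 243.73868613]
bin ((422.0, 236.99996948242188), (63.99999237060547, 103.99998474121094), -0.0) [[390.      288.99997]
 [390.      184.99997]
 [454.      184.99997]
 [454.      288.99997]]
dish ((321.3496398925781, 259.45703125), 36.14555740356445) (286, 225, 71, 71)
dish2 (286, 225, 72, 71)
amb [157 186  30  25 536] [169.97947761 198.14179104]
amb [ 155  220   32   64 1438] [169.78929068 250.20862309]
```

View pics/crop0.png

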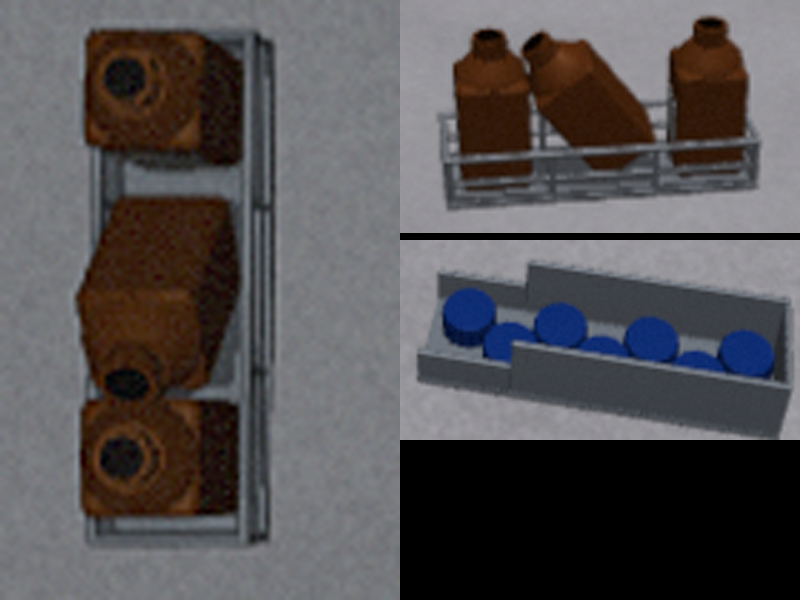

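Run:
```python
from h import *
np.set_printoptions(precision=4,suppress=True)
for k,a,b in(("far",(348.3,142.5),(164.8,195.6)),("near",(282,146.4),(164.2,271.4)),("tip",(296.4,148.8),(165.4,256.8))):
    print(k,*tri(a,b), "z.109:",onz("side",*a,.109),onz("top",*b,.109))
print("dish",onz("top",321.3,260,.025))
S=lambda x,y:(290+(x-400)/2.857,335+(y-240)/2.857)
for p,z in(((418,352),.024),((438,273),.024),((790,383),.042),((790,298),.042),((417,380),0),((527,264),.042),((513,344),.042)): print("bin",p,onz("side",*S(*p),z))
t=cv2.imread("pics/top0.png"); cv2.imwrite("pics/bin_top.png",cv2.resize(np.hstack([t[185:290,385:460],t[295:365,240:390][:, :].copy() if 0 else t[185:290,240:385]]),None,fx=3.6,fy=5,interpolation=cv2.INTER_CUBIC))
```

```text
far [0.6326 0.2695 0.1076] 0.0016340305680920585 z.109: [0.6327 0.2666 0.109 ] [0.6315 0.2692 0.109 ]
near [0.4869 0.2703 0.1072] 0.002270576824840845 z.109: [0.4878 0.2664 0.109 ] [0.4858 0.2699 0.109 ]
tip [0.5164 0.2698 0.0998] 0.004983079071799136 z.109: [0.5171 0.2512 0.109 ] [0.5136 0.2677 0.109 ]
dish [ 0.5057 -0.0328  0.025 ]
bin (418, 352) [ 0.4597 -0.2409  0.024 ]
bin (438, 273) [ 0.4746 -0.197   0.024 ]
bin (790, 383) [ 0.6207 -0.2942  0.042 ]
bin (790, 298) [ 0.6365 -0.2504  0.042 ]
bin (417, 380) [ 0.4588 -0.2398  0.    ]
bin (527, 264) [ 0.5165 -0.2121  0.042 ]
bin (513, 344) [ 0.502  -0.2557  0.042 ]
```

View pics/bin_top.png

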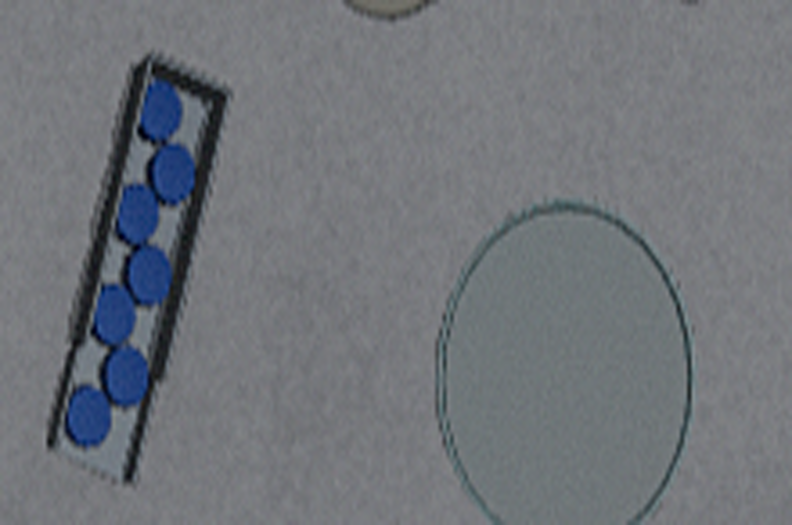

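The top crop shows the bin corners at (426.7,196), (448.3,204), (398.9,274) and (421.1,281), with the caps staggered; this matches the side estimate. That puts the bin centre at about (0.548,-0.245) with a heading of -18°. The tipped bottle's bottom edge is at x≈0.557, y≈0.27.

Approach: grip the bottle across y with the tool tilted -15°, so it ends at +21° once the bottle is upright.

>>> carry_out:
  rows:
    - {"tx": 0.1, "ty": -0.06, "tz": 0, "rz": 0.03}
    - {"tx": 0.2, "ty": -0.12, "tz": 0, "rz": 0.06}
    - {"tx": 0.35, "ty": -0.2, "rz": 0.09}
    - {"tx": 0.5, "ty": -0.3, "rz": 0.12}
    - {"tx": 0.65, "ty": -0.4, "rz": 0.16}
    - {"tx": 0.8, "ty": -0.5, "rz": 0.2}
    - {"tx": 0.9, "ty": -0.6, "rz": 0.24}
    - {"tx": 1, "ty": -0.65, "rz": 0.28}
    - {"tx": 1, "ty": -0.7, "rz": 0.28}
    - {"tx": 1, "ty": -0.7, "rz": 0.28}
  jaw: 0
  force: 40

```text
$.rows[0]: bad value
```

>>> carry_out:
  rows:
    - {"tx": 0.1, "ty": -0.06, "ry": -0.02}
    - {"tx": 0.2, "ty": -0.12, "ry": -0.04}
    - {"tx": 0.35, "ty": -0.2, "ry": -0.06}
    - {"tx": 0.5, "ty": -0.3, "ry": -0.08}
    - {"tx": 0.65, "ty": -0.4, "ry": -0.1}
    - {"tx": 0.8, "ty": -0.5, "ry": -0.12}
    - {"tx": 0.9, "ty": -0.6, "ry": -0.14}
    - {"tx": 1, "ty": -0.65, "ry": -0.16}
    - {"tx": 1, "ty": -0.7, "ry": -0.167}
    - {"tx": 1, "ty": -0.7, "ry": -0.167}

```text
$.rows[0]: bad value
```

>>> carry_out:
  rows:
    - {"tx": 0.1, "ty": -0.06}
    - {"tx": 0.2, "ty": -0.12}
    - {"tx": 0.35, "ty": -0.2}
    - {"tx": 0.5, "ty": -0.3}
    - {"tx": 0.65, "ty": -0.4}
    - {"tx": 0.8, "ty": -0.5}
    - {"tx": 0.9, "ty": -0.6}
    - {"tx": 1, "ty": -0.65}
    - {"tx": 1, "ty": -0.65}
    - {"tx": 1, "ty": -0.65}

```text
$.rows[0]: bad value
```

All six keys are needed in every row.

>>> carry_out:
  rows:
    - {"tx": 0.1, "ty": -0.06, "tz": 0, "rx": 0, "ry": 0, "rz": 0.03}
    - {"tx": 0.2, "ty": -0.12, "tz": 0, "rx": 0, "ry": 0, "rz": 0.06}
    - {"tx": 0.35, "ty": -0.2, "tz": 0, "rx": 0, "ry": 0, "rz": 0.09}
    - {"tx": 0.5, "ty": -0.3, "tz": 0, "rx": 0, "ry": 0, "rz": 0.12}
    - {"tx": 0.65, "ty": -0.4, "tz": 0, "rx": 0, "ry": 0, "rz": 0.16}
    - {"tx": 0.8, "ty": -0.5, "tz": 0, "rx": 0, "ry": 0, "rz": 0.2}
    - {"tx": 0.9, "ty": -0.6, "tz": 0, "rx": 0, "ry": 0, "rz": 0.24}
    - {"tx": 1, "ty": -0.65, "tz": 0, "rx": 0, "ry": 0, "rz": 0.28}
    - {"tx": 1, "ty": -0.7, "tz": 0, "rx": 0, "ry": 0, "rz": 0.28}
    - {"tx": 1, "ty": -0.7, "tz": 0, "rx": 0, "ry": 0, "rz": 0.28}
  jaw: 0
  force: 40

```text
time_s: 0.93
eef_pos: [0.3225, 0.4035, 0.208]
orientation: [[-1.0, 0.002, -0.001], [0.002, 1.0, -0.003], [0.001, -0.003, -1.0]]
contact_force: [-0.3, -0.8, -0.0]
gripper_width: 0.0855
```

>>> carry_out:
  rows:
    - {"tx": 0.1, "ty": -0.06, "tz": 0, "rx": 0, "ry": -0.02, "rz": 0}
    - {"tx": 0.2, "ty": -0.12, "tz": 0, "rx": 0, "ry": -0.04, "rz": 0}
    - {"tx": 0.35, "ty": -0.2, "tz": 0, "rx": 0, "ry": -0.06, "rz": 0}
    - {"tx": 0.5, "ty": -0.3, "tz": 0, "rx": 0, "ry": -0.08, "rz": 0}
    - {"tx": 0.65, "ty": -0.4, "tz": 0, "rx": 0, "ry": -0.1, "rz": 0}
    - {"tx": 0.8, "ty": -0.5, "tz": 0, "rx": 0, "ry": -0.12, "rz": 0}
    - {"tx": 0.9, "ty": -0.6, "tz": 0, "rx": 0, "ry": -0.14, "rz": 0}
    - {"tx": 1, "ty": -0.65, "tz": 0, "rx": 0, "ry": -0.16, "rz": 0}
    - {"tx": 1, "ty": -0.7, "tz": 0, "rx": 0, "ry": -0.167, "rz": 0}
    - {"tx": 1, "ty": -0.7, "tz": 0, "rx": 0, "ry": -0.167, "rz": 0}

```text
time_s: 1.77
eef_pos: [0.4213, 0.3323, 0.2078]
orientation: [[-0.966, 0.003, 0.258], [0.002, 1.0, -0.004], [-0.258, -0.003, -0.966]]
contact_force: [-1.2, -0.0, -0.7]
gripper_width: 0.0852
```

>>> carry_out:
  rows:
    - {"tx": 0.1, "ty": -0.06, "tz": 0, "rx": 0, "ry": 0, "rz": 0}
    - {"tx": 0.2, "ty": -0.12, "tz": 0, "rx": 0, "ry": 0, "rz": 0}
    - {"tx": 0.35, "ty": -0.2, "tz": 0, "rx": 0, "ry": 0, "rz": 0}
    - {"tx": 0.5, "ty": -0.3, "tz": 0, "rx": 0, "ry": 0, "rz": 0}
    - {"tx": 0.65, "ty": -0.4, "tz": 0, "rx": 0, "ry": 0, "rz": 0}
    - {"tx": 0.8, "ty": -0.5, "tz": 0, "rx": 0, "ry": 0, "rz": 0}
    - {"tx": 0.9, "ty": -0.6, "tz": 0, "rx": 0, "ry": 0, "rz": 0}
    - {"tx": 1, "ty": -0.65, "tz": 0, "rx": 0, "ry": 0, "rz": 0}
    - {"tx": 1, "ty": -0.65, "tz": 0, "rx": 0, "ry": 0, "rz": 0}
    - {"tx": 1, "ty": -0.65, "tz": 0, "rx": 0, "ry": 0, "rz": 0}

```text
time_s: 2.6
eef_pos: [0.5219, 0.2671, 0.2076]
orientation: [[-0.966, 0.004, 0.258], [0.003, 1.0, -0.004], [-0.258, -0.003, -0.966]]
contact_force: [0.8, 0.9, -0.3]
gripper_width: 0.0853
```

>>> carry_out:
  rows:
    - {"tx": 0.02, "ty": 0, "tz": -0.1, "rx": 0, "ry": 0, "rz": 0}
    - {"tx": 0.04, "ty": 0.01, "tz": -0.2, "rx": 0, "ry": 0, "rz": 0}
    - {"tx": 0.07, "ty": 0.02, "tz": -0.35, "rx": 0, "ry": 0, "rz": 0}
    - {"tx": 0.1, "ty": 0.03, "tz": -0.5, "rx": 0, "ry": 0, "rz": 0}
    - {"tx": 0.14, "ty": 0.03, "tz": -0.65, "rx": 0, "ry": 0, "rz": 0}
    - {"tx": 0.18, "ty": 0.03, "tz": -0.75, "rx": 0, "ry": 0, "rz": 0}
    - {"tx": 0.21, "ty": 0.03, "tz": -0.85, "rx": 0, "ry": 0, "rz": 0}
    - {"tx": 0.21, "ty": 0.03, "tz": -0.9, "rx": 0, "ry": 0, "rz": 0}
    - {"tx": 0.21, "ty": 0.03, "tz": -0.9, "rx": 0, "ry": 0, "rz": 0}
    - {"tx": 0.21, "ty": 0.03, "tz": -0.9, "rx": 0, "ry": 0, "rz": 0}

```text
time_s: 3.43
eef_pos: [0.5427, 0.2701, 0.1174]
orientation: [[-0.966, 0.004, 0.257], [0.003, 1.0, -0.004], [-0.257, -0.003, -0.966]]
contact_force: [0.9, 0.3, -0.5]
gripper_width: 0.0854
```

>>> carry_out:
  rows:
    - {"tx": 0, "ty": 0, "tz": -0.08, "rx": 0, "ry": 0, "rz": 0}
    - {"tx": 0, "ty": 0, "tz": -0.16, "rx": 0, "ry": 0, "rz": 0}
    - {"tx": 0, "ty": 0, "tz": -0.24, "rx": 0, "ry": 0, "rz": 0}
    - {"tx": 0, "ty": 0, "tz": -0.32, "rx": 0, "ry": 0, "rz": 0}
    - {"tx": 0, "ty": 0, "tz": -0.4, "rx": 0, "ry": 0, "rz": 0}
    - {"tx": 0, "ty": 0, "tz": -0.48, "rx": 0, "ry": 0, "rz": 0}
    - {"tx": 0, "ty": 0, "tz": -0.56, "rx": 0, "ry": 0, "rz": 0}
    - {"tx": 0, "ty": 0, "tz": -0.62, "rx": 0, "ry": 0, "rz": 0}
    - {"tx": 0, "ty": 0, "tz": -0.65, "rx": 0, "ry": 0, "rz": 0}
    - {"tx": 0, "ty": 0, "tz": -0.65, "rx": 0, "ry": 0, "rz": 0}

```text
time_s: 4.27
eef_pos: [0.5421, 0.2697, 0.0513]
orientation: [[-0.967, 0.004, 0.256], [0.003, 1.0, -0.005], [-0.256, -0.004, -0.967]]
contact_force: [-0.2, -0.3, -0.2]
gripper_width: 0.0855
```

Run:
```python
from h import *
t=get_image("top")[160:310,110:240];s=get_image("side")[90:210,230:400]
m=np.zeros((600,800,3),np.uint8); a=cv2.resize(t,(520//2*1+60,370));
m[:370,:320]=a; b=cv2.resize(s,(480,339)); m[:339,320:]=b
cv2.imwrite("pics/g1.png",m[:370])
print(r.observe()["eef_pos"],r.observe()["contact_force"])
```

```text
[0.54290991 0.27021063 0.05251196] [ 0.23934267 -0.25432194 -0.32644202]
```

View pics/g1.png

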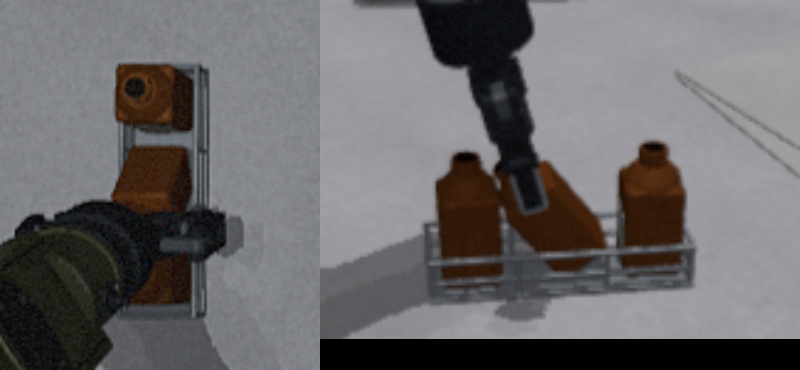

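The pads straddle the tipped bottle's body; the near bottle and fence are clear. Closing the gripper.

>>> carry_out:
  rows:
    - {"tx": 0, "ty": 0, "tz": 0, "rx": 0, "ry": 0, "rz": 0}
    - {"tx": 0, "ty": 0, "tz": 0, "rx": 0, "ry": 0, "rz": 0}
    - {"tx": 0, "ty": 0, "tz": 0, "rx": 0, "ry": 0, "rz": 0}
    - {"tx": 0, "ty": 0, "tz": 0, "rx": 0, "ry": 0, "rz": 0}
    - {"tx": 0, "ty": 0, "tz": 0, "rx": 0, "ry": 0, "rz": 0}
    - {"tx": 0, "ty": 0, "tz": 0, "rx": 0, "ry": 0, "rz": 0}
    - {"tx": 0, "ty": 0, "tz": 0, "rx": 0, "ry": 0, "rz": 0}
    - {"tx": 0, "ty": 0, "tz": 0, "rx": 0, "ry": 0, "rz": 0}
    - {"tx": 0, "ty": 0, "tz": 0, "rx": 0, "ry": 0, "rz": 0}
    - {"tx": 0, "ty": 0, "tz": 0, "rx": 0, "ry": 0, "rz": 0}
  jaw: 1
  force: 40

```text
time_s: 5.2
eef_pos: [0.5433, 0.2704, 0.0531]
orientation: [[-0.966, 0.004, 0.258], [0.003, 1.0, -0.004], [-0.258, -0.003, -0.966]]
contact_force: [-1.6, -0.4, 5.7]
gripper_width: 0.0467
```

>>> carry_out:
  rows:
    - {"tx": 0.01, "ty": 0, "tz": 0.02, "rx": 0, "ry": 0, "rz": 0}
    - {"tx": 0.02, "ty": 0, "tz": 0.05, "rx": 0, "ry": 0, "rz": 0}
    - {"tx": 0.03, "ty": 0, "tz": 0.08, "rx": 0, "ry": 0, "rz": 0}
    - {"tx": 0.04, "ty": 0, "tz": 0.12, "rx": 0, "ry": 0, "rz": 0}
    - {"tx": 0.05, "ty": 0, "tz": 0.16, "rx": 0, "ry": 0, "rz": 0}
    - {"tx": 0.05, "ty": 0, "tz": 0.2, "rx": 0, "ry": 0, "rz": 0}
    - {"tx": 0.05, "ty": 0, "tz": 0.23, "rx": 0, "ry": 0, "rz": 0}
    - {"tx": 0.05, "ty": 0, "tz": 0.25, "rx": 0, "ry": 0, "rz": 0}
    - {"tx": 0.05, "ty": 0, "tz": 0.25, "rx": 0, "ry": 0, "rz": 0}
    - {"tx": 0.05, "ty": 0, "tz": 0.25, "rx": 0, "ry": 0, "rz": 0}

```text
time_s: 6.03
eef_pos: [0.5483, 0.2704, 0.0783]
orientation: [[-0.966, 0.004, 0.258], [0.003, 1.0, -0.003], [-0.258, -0.002, -0.966]]
contact_force: [0.8, -0.2, 0.0]
gripper_width: 0.0471
```

>>> carry_out:
  rows:
    - {"tx": 0.01, "ty": 0, "tz": 0, "rx": 0, "ry": 0.04, "rz": 0}
    - {"tx": 0.01, "ty": 0, "tz": 0, "rx": 0, "ry": 0.08, "rz": 0}
    - {"tx": 0.02, "ty": 0, "tz": 0, "rx": 0, "ry": 0.13, "rz": 0}
    - {"tx": 0.02, "ty": 0, "tz": 0, "rx": 0, "ry": 0.18, "rz": 0}
    - {"tx": 0.03, "ty": 0, "tz": 0, "rx": 0, "ry": 0.23, "rz": 0}
    - {"tx": 0.03, "ty": 0, "tz": 0, "rx": 0, "ry": 0.28, "rz": 0}
    - {"tx": 0.04, "ty": 0, "tz": 0, "rx": 0, "ry": 0.33, "rz": 0}
    - {"tx": 0.04, "ty": 0, "tz": 0, "rx": 0, "ry": 0.37, "rz": 0}
    - {"tx": 0.05, "ty": 0, "tz": 0, "rx": 0, "ry": 0.4, "rz": 0}
    - {"tx": 0.05, "ty": 0, "tz": 0, "rx": 0, "ry": 0.4, "rz": 0}

```text
time_s: 6.87
eef_pos: [0.5548, 0.2698, 0.0752]
orientation: [[-0.932, 0.003, -0.361], [0.005, 1.0, -0.004], [0.361, -0.006, -0.932]]
contact_force: [0.3, 0.9, -2.0]
gripper_width: 0.0468
```

Run:
```python
from h import *
t=get_image("top")[160:310,110:240];s=get_image("side")[90:210,230:400]
m=np.zeros((600,800,3),np.uint8); a=cv2.resize(t,(200,230));
m[:230,:200]=a; b=cv2.resize(s,(600,424)); m[:424,200:]=b
cv2.imwrite("pics/g2.png",m[:424])
print(r.observe()["eef_pos"],r.observe()["contact_force"])
```

```text
[0.55366649 0.27031806 0.07690389] [-0.12457606  0.16313778 -0.74826241]
```

View pics/g2.png

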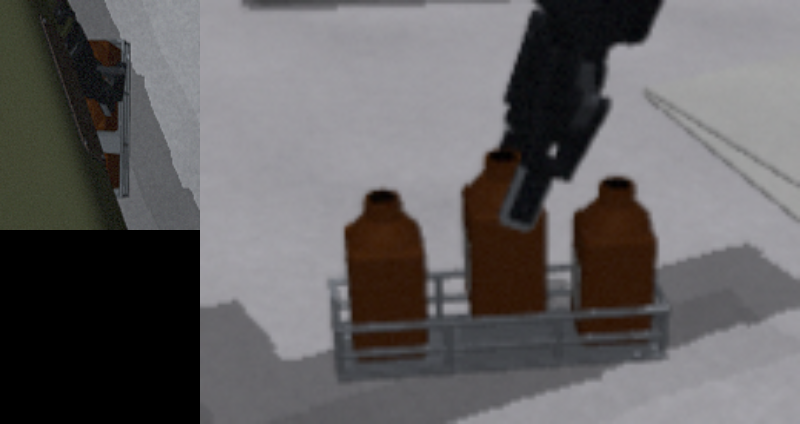

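The bottle hangs upright between its neighbours: mouth at (502,155), neighbours' mouths at 381 and 618. Lowering it gently.

>>> carry_out:
  rows:
    - {"tx": 0, "ty": 0, "tz": -0.03, "rx": 0, "ry": 0, "rz": 0}
    - {"tx": -0.01, "ty": 0, "tz": -0.06, "rx": 0, "ry": 0, "rz": 0}
    - {"tx": -0.02, "ty": 0, "tz": -0.1, "rx": 0, "ry": 0, "rz": 0}
    - {"tx": -0.02, "ty": 0, "tz": -0.14, "rx": 0, "ry": 0, "rz": 0}
    - {"tx": -0.02, "ty": 0, "tz": -0.17, "rx": 0, "ry": 0, "rz": 0}
    - {"tx": -0.02, "ty": 0, "tz": -0.19, "rx": 0, "ry": 0, "rz": 0}
    - {"tx": -0.02, "ty": 0, "tz": -0.2, "rx": 0, "ry": 0, "rz": 0}
    - {"tx": -0.02, "ty": 0, "tz": -0.21, "rx": 0, "ry": 0, "rz": 0}
    - {"tx": -0.02, "ty": 0, "tz": -0.21, "rx": 0, "ry": 0, "rz": 0}
    - {"tx": -0.02, "ty": 0, "tz": -0.21, "rx": 0, "ry": 0, "rz": 0}

```text
time_s: 7.8
eef_pos: [0.5517, 0.2703, 0.0559]
orientation: [[-0.933, 0.002, -0.359], [0.004, 1.0, -0.004], [0.359, -0.005, -0.933]]
contact_force: [0.2, -0.2, -0.6]
gripper_width: 0.0471
```

>>> carry_out:
  rows:
    - {"tx": 0, "ty": 0, "tz": -0.005, "rx": 0, "ry": 0, "rz": 0}
    - {"tx": 0, "ty": 0, "tz": -0.01, "rx": 0, "ry": 0, "rz": 0}
    - {"tx": 0, "ty": 0, "tz": -0.015, "rx": 0, "ry": 0, "rz": 0}
    - {"tx": 0, "ty": 0, "tz": -0.02, "rx": 0, "ry": 0, "rz": 0}
    - {"tx": 0, "ty": 0, "tz": -0.025, "rx": 0, "ry": 0, "rz": 0}
    - {"tx": 0, "ty": 0, "tz": -0.03, "rx": 0, "ry": 0, "rz": 0}
    - {"tx": 0, "ty": 0, "tz": -0.03, "rx": 0, "ry": 0, "rz": 0}
    - {"tx": 0, "ty": 0, "tz": -0.03, "rx": 0, "ry": 0, "rz": 0}
    - {"tx": 0, "ty": 0, "tz": -0.03, "rx": 0, "ry": 0, "rz": 0}
    - {"tx": 0, "ty": 0, "tz": -0.03, "rx": 0, "ry": 0, "rz": 0}

```text
time_s: 8.63
eef_pos: [0.552, 0.2704, 0.0532]
orientation: [[-0.934, 0.002, -0.358], [0.004, 1.0, -0.004], [0.358, -0.005, -0.934]]
contact_force: [0.5, -0.6, 2.3]
gripper_width: 0.0466
```

>>> carry_out:
  rows:
    - {"tx": 0, "ty": 0, "tz": -0.005, "rx": 0, "ry": 0, "rz": 0}
    - {"tx": 0, "ty": 0, "tz": -0.01, "rx": 0, "ry": 0, "rz": 0}
    - {"tx": 0, "ty": 0, "tz": -0.01, "rx": 0, "ry": 0, "rz": 0}
    - {"tx": 0, "ty": 0, "tz": -0.01, "rx": 0, "ry": 0, "rz": 0}
    - {"tx": 0, "ty": 0, "tz": -0.01, "rx": 0, "ry": 0, "rz": 0}
    - {"tx": 0, "ty": 0, "tz": -0.01, "rx": 0, "ry": 0, "rz": 0}
    - {"tx": 0, "ty": 0, "tz": -0.01, "rx": 0, "ry": 0, "rz": 0}
    - {"tx": 0, "ty": 0, "tz": -0.01, "rx": 0, "ry": 0, "rz": 0}
    - {"tx": 0, "ty": 0, "tz": -0.01, "rx": 0, "ry": 0, "rz": 0}
    - {"tx": 0, "ty": 0, "tz": -0.01, "rx": 0, "ry": 0, "rz": 0}

```text
time_s: 9.47
eef_pos: [0.5523, 0.2704, 0.0531]
orientation: [[-0.934, 0.002, -0.357], [0.004, 1.0, -0.003], [0.357, -0.004, -0.934]]
contact_force: [1.3, -0.6, 5.3]
gripper_width: 0.0468
```

>>> carry_out:
  rows:
    - {"tx": 0, "ty": 0, "tz": 0, "rx": 0, "ry": 0, "rz": 0}
    - {"tx": 0, "ty": 0, "tz": 0, "rx": 0, "ry": 0, "rz": 0}
    - {"tx": 0, "ty": 0, "tz": 0, "rx": 0, "ry": 0, "rz": 0}
    - {"tx": 0, "ty": 0, "tz": 0, "rx": 0, "ry": 0, "rz": 0}
    - {"tx": 0, "ty": 0, "tz": 0, "rx": 0, "ry": 0, "rz": 0}
    - {"tx": 0, "ty": 0, "tz": 0, "rx": 0, "ry": 0, "rz": 0}
    - {"tx": 0, "ty": 0, "tz": 0, "rx": 0, "ry": 0, "rz": 0}
    - {"tx": 0, "ty": 0, "tz": 0, "rx": 0, "ry": 0, "rz": 0}
    - {"tx": 0, "ty": 0, "tz": 0, "rx": 0, "ry": 0, "rz": 0}
    - {"tx": 0, "ty": 0, "tz": 0, "rx": 0, "ry": 0, "rz": 0}
  jaw: 0

```text
time_s: 10.3
eef_pos: [0.5523, 0.2704, 0.053]
orientation: [[-0.934, 0.002, -0.357], [0.004, 1.0, -0.003], [0.357, -0.004, -0.934]]
contact_force: [0.1, 0.1, 0.4]
gripper_width: 0.0852
```

>>> carry_out:
  rows:
    - {"tx": 0.02, "ty": 0, "tz": 0.05, "rx": 0, "ry": 0, "rz": 0}
    - {"tx": 0.04, "ty": 0, "tz": 0.1, "rx": 0, "ry": 0, "rz": 0}
    - {"tx": 0.08, "ty": 0, "tz": 0.2, "rx": 0, "ry": 0, "rz": 0}
    - {"tx": 0.12, "ty": 0, "tz": 0.3, "rx": 0, "ry": 0, "rz": 0}
    - {"tx": 0.16, "ty": 0, "tz": 0.45, "rx": 0, "ry": 0, "rz": 0}
    - {"tx": 0.2, "ty": 0, "tz": 0.6, "rx": 0, "ry": 0, "rz": 0}
    - {"tx": 0.25, "ty": 0, "tz": 0.75, "rx": 0, "ry": 0, "rz": 0}
    - {"tx": 0.3, "ty": 0, "tz": 0.9, "rx": 0, "ry": 0, "rz": 0}
    - {"tx": 0.3, "ty": 0, "tz": 1, "rx": 0, "ry": 0, "rz": 0}
    - {"tx": 0.3, "ty": 0, "tz": 1, "rx": 0, "ry": 0, "rz": 0}

```text
time_s: 11.13
eef_pos: [0.5837, 0.2708, 0.1557]
orientation: [[-0.935, 0.003, -0.353], [0.004, 1.0, -0.001], [0.353, -0.003, -0.935]]
contact_force: [-0.3, 0.3, -0.1]
gripper_width: 0.0855
```

Run:
```python
from h import *
s=get_image("side"); cv2.imwrite("pics/g3.png",cv2.resize(s[90:210,230:400],(800,565)))
```

```text
(no output)
```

View pics/g3.png

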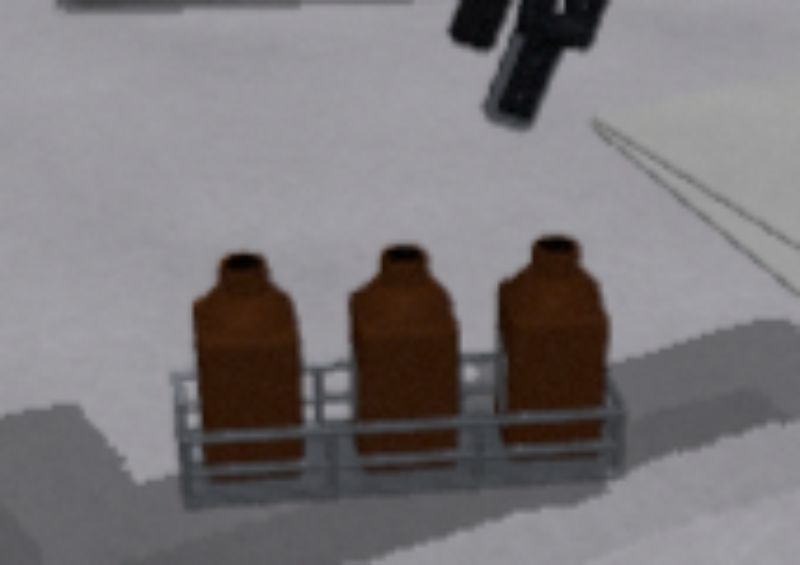

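All three bottles stand upright, mouths at (242,262), (402,253) and (555,243). Next I refine the bin pose from the top corners and locate the tube rack.

Run:
```python
from h import *
np.set_printoptions(precision=4,suppress=True)
for p,z in(((398.9,274),.024),((421.1,281),.024),((426.7,196),.042),((448.3,204),.042)): print("bin",onz("top",*p,z))
for p in((406,297),(449,299),(452,266),(403,262)): print("rack s",onz("side",*p,0))
for p in((314,178),(361,185)): print("rack t",onz("top",*p,0))
for p in((316,150),(363,152)): print("rack t",onz("top",*p,.08))
for p in((310,305),(310,243)): print("dish s",onz("side",*p,.0 if p[1]>300 else .025))
```

```text
bin [ 0.4747 -0.1932  0.024 ]
bin [ 0.4597 -0.239   0.024 ]
bin [ 0.6342 -0.2511  0.042 ]
bin [ 0.6171 -0.2952  0.042 ]
rack s [ 0.6607 -0.102   0.    ]
rack s [ 0.7312 -0.1172  0.    ]
rack s [ 0.7689 -0.0385  0.    ]
rack s [ 0.6829 -0.0148  0.    ]
rack t [ 0.6817 -0.0204  0.    ]
rack t [ 0.6654 -0.1206  0.    ]
rack t [ 0.7238 -0.0238  0.08  ]
rack t [ 0.7187 -0.1175  0.08  ]
dish s [ 0.498  -0.0964  0.    ]
dish s [0.5161 0.0345 0.025 ]
```

>>> carry_out:
  rows:
    - {"tx": 0, "ty": -0.08, "tz": 0.05, "rx": 0, "ry": -0.03, "rz": 0}
    - {"tx": 0, "ty": -0.16, "tz": 0.1, "rx": 0, "ry": -0.06, "rz": 0}
    - {"tx": 0, "ty": -0.28, "tz": 0.2, "rx": 0, "ry": -0.09, "rz": 0}
    - {"tx": 0, "ty": -0.4, "tz": 0.3, "rx": 0, "ry": -0.12, "rz": 0}
    - {"tx": 0, "ty": -0.55, "tz": 0.4, "rx": 0, "ry": -0.15, "rz": 0}
    - {"tx": 0, "ty": -0.7, "tz": 0.4, "rx": 0, "ry": -0.18, "rz": 0}
    - {"tx": 0, "ty": -0.85, "tz": 0.4, "rx": 0, "ry": -0.21, "rz": 0}
    - {"tx": 0, "ty": -1, "tz": 0.4, "rx": 0, "ry": -0.23, "rz": 0}
    - {"tx": 0, "ty": -1, "tz": 0.4, "rx": 0, "ry": -0.23, "rz": 0}
    - {"tx": 0, "ty": -1, "tz": 0.4, "rx": 0, "ry": -0.23, "rz": 0}

```text
time_s: 12.02
eef_pos: [0.5817, 0.1702, 0.194]
orientation: [[-1.0, 0.004, -0.003], [0.004, 1.0, -0.002], [0.003, -0.002, -1.0]]
contact_force: [0.3, 0.3, 0.4]
gripper_width: 0.0853
```

>>> carry_out:
  rows:
    - {"tx": 0, "ty": -0.12, "tz": 0, "rx": 0, "ry": 0, "rz": -0.02}
    - {"tx": 0, "ty": -0.24, "tz": 0, "rx": 0, "ry": 0, "rz": -0.04}
    - {"tx": 0, "ty": -0.36, "tz": 0, "rx": 0, "ry": 0, "rz": -0.06}
    - {"tx": 0, "ty": -0.48, "tz": 0, "rx": 0, "ry": 0, "rz": -0.08}
    - {"tx": 0, "ty": -0.6, "tz": 0, "rx": 0, "ry": 0, "rz": -0.1}
    - {"tx": 0, "ty": -0.72, "tz": 0, "rx": 0, "ry": 0, "rz": -0.12}
    - {"tx": 0, "ty": -0.84, "tz": 0, "rx": 0, "ry": 0, "rz": -0.14}
    - {"tx": 0, "ty": -0.96, "tz": 0, "rx": 0, "ry": 0, "rz": -0.16}
    - {"tx": 0, "ty": -1, "tz": 0, "rx": 0, "ry": 0, "rz": -0.18}
    - {"tx": 0, "ty": -1, "tz": 0, "rx": 0, "ry": 0, "rz": -0.2}

```text
time_s: 12.85
eef_pos: [0.5818, 0.0686, 0.194]
orientation: [[-0.948, 0.318, -0.003], [0.318, 0.948, -0.001], [0.003, -0.002, -1.0]]
contact_force: [0.4, 0.2, -0.0]
gripper_width: 0.0853
```

>>> carry_out:
  rows:
    - {"tx": 0, "ty": -0.12, "tz": 0, "rx": 0, "ry": 0, "rz": 0}
    - {"tx": 0, "ty": -0.24, "tz": 0, "rx": 0, "ry": 0, "rz": 0}
    - {"tx": 0, "ty": -0.36, "tz": 0, "rx": 0, "ry": 0, "rz": 0}
    - {"tx": 0, "ty": -0.48, "tz": 0, "rx": 0, "ry": 0, "rz": 0}
    - {"tx": 0, "ty": -0.6, "tz": 0, "rx": 0, "ry": 0, "rz": 0}
    - {"tx": 0, "ty": -0.72, "tz": 0, "rx": 0, "ry": 0, "rz": 0}
    - {"tx": 0, "ty": -0.84, "tz": 0, "rx": 0, "ry": 0, "rz": 0}
    - {"tx": 0, "ty": -0.96, "tz": 0, "rx": 0, "ry": 0, "rz": 0}
    - {"tx": 0, "ty": -1, "tz": 0, "rx": 0, "ry": 0, "rz": 0}
    - {"tx": 0, "ty": -1, "tz": 0, "rx": 0, "ry": 0, "rz": 0}

```text
time_s: 13.68
eef_pos: [0.5818, -0.0327, 0.194]
orientation: [[-0.948, 0.32, -0.003], [0.32, 0.948, -0.001], [0.003, -0.002, -1.0]]
contact_force: [0.8, -0.4, -0.4]
gripper_width: 0.0854
```

>>> carry_out:
  rows:
    - {"tx": -0.04, "ty": -0.12, "tz": 0, "rx": 0, "ry": 0, "rz": 0}
    - {"tx": -0.08, "ty": -0.24, "tz": 0, "rx": 0, "ry": 0, "rz": 0}
    - {"tx": -0.12, "ty": -0.36, "tz": 0, "rx": 0, "ry": 0, "rz": 0}
    - {"tx": -0.16, "ty": -0.48, "tz": 0, "rx": 0, "ry": 0, "rz": 0}
    - {"tx": -0.2, "ty": -0.6, "tz": 0, "rx": 0, "ry": 0, "rz": 0}
    - {"tx": -0.24, "ty": -0.72, "tz": 0, "rx": 0, "ry": 0, "rz": 0}
    - {"tx": -0.28, "ty": -0.84, "tz": 0, "rx": 0, "ry": 0, "rz": 0}
    - {"tx": -0.32, "ty": -0.96, "tz": 0, "rx": 0, "ry": 0, "rz": 0}
    - {"tx": -0.35, "ty": -1, "tz": 0, "rx": 0, "ry": 0, "rz": 0}
    - {"tx": -0.35, "ty": -1, "tz": 0, "rx": 0, "ry": 0, "rz": 0}

```text
time_s: 14.52
eef_pos: [0.546, -0.1339, 0.1941]
orientation: [[-0.947, 0.322, -0.004], [0.322, 0.947, -0.001], [0.003, -0.002, -1.0]]
contact_force: [-0.4, 0.8, 0.5]
gripper_width: 0.0852
```

>>> carry_out:
  rows:
    - {"tx": 0, "ty": -0.12, "tz": 0, "rx": 0, "ry": 0, "rz": 0}
    - {"tx": 0, "ty": -0.24, "tz": 0, "rx": 0, "ry": 0, "rz": 0}
    - {"tx": 0, "ty": -0.38, "tz": 0, "rx": 0, "ry": 0, "rz": 0}
    - {"tx": 0, "ty": -0.52, "tz": -0.1, "rx": 0, "ry": 0, "rz": 0}
    - {"tx": 0, "ty": -0.68, "tz": -0.2, "rx": 0, "ry": 0, "rz": 0}
    - {"tx": 0, "ty": -0.84, "tz": -0.35, "rx": 0, "ry": 0, "rz": 0}
    - {"tx": 0, "ty": -1, "tz": -0.5, "rx": 0, "ry": 0, "rz": 0}
    - {"tx": 0, "ty": -1, "tz": -0.65, "rx": 0, "ry": 0, "rz": 0}
    - {"tx": 0, "ty": -1, "tz": -0.8, "rx": 0, "ry": 0, "rz": 0}
    - {"tx": 0, "ty": -1, "tz": -0.8, "rx": 0, "ry": 0, "rz": 0}

```text
time_s: 15.35
eef_pos: [0.5433, -0.2343, 0.11]
orientation: [[-0.946, 0.323, -0.01], [0.323, 0.946, 0.001], [0.01, -0.002, -1.0]]
contact_force: [-0.3, 0.3, -0.4]
gripper_width: 0.0855
```

>>> carry_out:
  rows:
    - {"tx": 0.02, "ty": -0.06, "tz": 0, "rx": 0, "ry": 0, "rz": 0}
    - {"tx": 0.03, "ty": -0.11, "tz": -0.08, "rx": 0, "ry": 0, "rz": 0}
    - {"tx": 0.03, "ty": -0.11, "tz": -0.2, "rx": 0, "ry": 0, "rz": 0}
    - {"tx": 0.03, "ty": -0.11, "tz": -0.34, "rx": 0, "ry": 0, "rz": 0}
    - {"tx": 0.03, "ty": -0.11, "tz": -0.48, "rx": 0, "ry": 0, "rz": 0}
    - {"tx": 0.03, "ty": -0.11, "tz": -0.62, "rx": 0, "ry": 0, "rz": 0}
    - {"tx": 0.03, "ty": -0.11, "tz": -0.76, "rx": 0, "ry": 0, "rz": 0}
    - {"tx": 0.03, "ty": -0.11, "tz": -0.88, "rx": 0, "ry": 0, "rz": 0}
    - {"tx": 0.03, "ty": -0.11, "tz": -0.95, "rx": 0, "ry": 0, "rz": 0}
    - {"tx": 0.03, "ty": -0.11, "tz": -0.97, "rx": 0, "ry": 0, "rz": 0}

```text
time_s: 16.18
eef_pos: [0.546, -0.2456, 0.0119]
orientation: [[-0.946, 0.323, -0.011], [0.323, 0.946, 0.002], [0.011, -0.002, -1.0]]
contact_force: [-0.6, -0.1, -0.3]
gripper_width: 0.0856
```

>>> carry_out:
  rows:
    - {"tx": 0, "ty": 0, "tz": 0, "rx": 0, "ry": 0, "rz": 0}
    - {"tx": 0, "ty": 0, "tz": 0, "rx": 0, "ry": 0, "rz": 0}
    - {"tx": 0, "ty": 0, "tz": 0, "rx": 0, "ry": 0, "rz": 0}
    - {"tx": 0, "ty": 0, "tz": 0, "rx": 0, "ry": 0, "rz": 0}
    - {"tx": 0, "ty": 0, "tz": 0, "rx": 0, "ry": 0, "rz": 0}
    - {"tx": 0, "ty": 0, "tz": 0, "rx": 0, "ry": 0, "rz": 0}
    - {"tx": 0, "ty": 0, "tz": 0, "rx": 0, "ry": 0, "rz": 0}
    - {"tx": 0, "ty": 0, "tz": 0, "rx": 0, "ry": 0, "rz": 0}
    - {"tx": 0, "ty": 0, "tz": 0, "rx": 0, "ry": 0, "rz": 0}
    - {"tx": 0, "ty": 0, "tz": 0, "rx": 0, "ry": 0, "rz": 0}
  jaw: 1
  force: 60

```text
time_s: 17.02
eef_pos: [0.5471, -0.2459, 0.0134]
orientation: [[-0.946, 0.323, -0.009], [0.323, 0.946, 0.001], [0.008, -0.002, -1.0]]
contact_force: [-0.9, -0.1, 5.9]
gripper_width: 0.0473
```

Run:
```python
from h import *
s=get_image("side"); t=get_image("top"); 
m=np.hstack([cv2.resize(s[300:420,270:450],(500,333)),cv2.resize(t[170:300,380:480],(256,333))])
cv2.imwrite("pics/g4.png",m); print(r.observe()["eef_pos"])
```

```text
[ 0.54707923 -0.2459304   0.01342541]
```

View pics/g4.png

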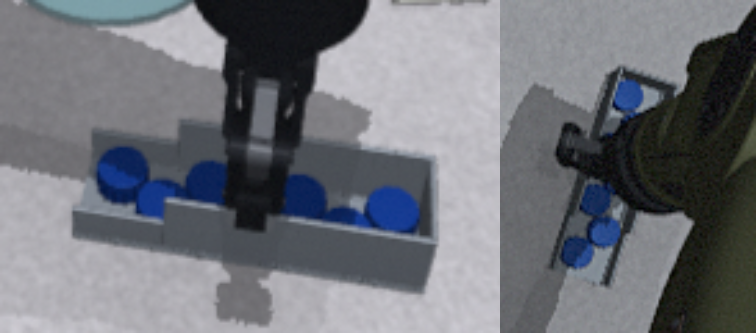

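The gripper holds the bin across its sides at mid-length with both fingers outside, and the caps are undisturbed. Lift and carry it over, with a ‑11° turn for tube-rack clearance.

>>> carry_out:
  rows:
    - {"tx": 0, "ty": 0, "tz": 0.03, "rx": 0, "ry": 0, "rz": 0}
    - {"tx": 0, "ty": 0, "tz": 0.08, "rx": 0, "ry": 0, "rz": 0}
    - {"tx": 0, "ty": 0, "tz": 0.15, "rx": 0, "ry": 0, "rz": 0}
    - {"tx": 0, "ty": 0, "tz": 0.23, "rx": 0, "ry": 0, "rz": 0}
    - {"tx": 0, "ty": 0, "tz": 0.32, "rx": 0, "ry": 0, "rz": 0}
    - {"tx": 0, "ty": 0, "tz": 0.41, "rx": 0, "ry": 0, "rz": 0}
    - {"tx": 0, "ty": 0, "tz": 0.49, "rx": 0, "ry": 0, "rz": 0}
    - {"tx": 0, "ty": 0, "tz": 0.55, "rx": 0, "ry": 0, "rz": 0}
    - {"tx": 0, "ty": 0, "tz": 0.59, "rx": 0, "ry": 0, "rz": 0}
    - {"tx": 0, "ty": 0, "tz": 0.6, "rx": 0, "ry": 0, "rz": 0}

```text
time_s: 17.95
eef_pos: [0.5477, -0.2462, 0.0745]
orientation: [[-0.946, 0.323, -0.007], [0.323, 0.946, 0.0], [0.007, -0.002, -1.0]]
contact_force: [0.2, -0.4, -3.0]
gripper_width: 0.0478
```

>>> carry_out:
  rows:
    - {"tx": 0, "ty": 0.04, "tz": 0, "rx": 0, "ry": 0, "rz": -0.01}
    - {"tx": 0, "ty": 0.11, "tz": 0, "rx": 0, "ry": 0, "rz": -0.02}
    - {"tx": 0, "ty": 0.22, "tz": 0, "rx": 0, "ry": 0, "rz": -0.035}
    - {"tx": 0, "ty": 0.35, "tz": 0, "rx": 0, "ry": 0, "rz": -0.05}
    - {"tx": 0, "ty": 0.5, "tz": 0, "rx": 0, "ry": 0, "rz": -0.065}
    - {"tx": 0, "ty": 0.65, "tz": 0, "rx": 0, "ry": 0, "rz": -0.08}
    - {"tx": 0, "ty": 0.78, "tz": 0, "rx": 0, "ry": 0, "rz": -0.095}
    - {"tx": 0, "ty": 0.89, "tz": 0, "rx": 0, "ry": 0, "rz": -0.11}
    - {"tx": 0, "ty": 0.97, "tz": 0, "rx": 0, "ry": 0, "rz": -0.12}
    - {"tx": 0, "ty": 1, "tz": 0, "rx": 0, "ry": 0, "rz": -0.122}

```text
time_s: 18.78
eef_pos: [0.547, -0.1445, 0.074]
orientation: [[-0.868, 0.497, -0.008], [0.497, 0.868, 0.003], [0.009, -0.002, -1.0]]
contact_force: [-0.1, 0.1, -2.3]
gripper_width: 0.0473
```

>>> carry_out:
  rows:
    - {"tx": 0, "ty": 0.02, "tz": 0, "rx": 0, "ry": 0, "rz": 0}
    - {"tx": 0, "ty": 0.07, "tz": -0.02, "rx": 0, "ry": 0, "rz": 0}
    - {"tx": 0, "ty": 0.14, "tz": -0.04, "rx": 0, "ry": 0, "rz": 0}
    - {"tx": 0, "ty": 0.22, "tz": -0.07, "rx": 0, "ry": 0, "rz": 0}
    - {"tx": 0.01, "ty": 0.32, "tz": -0.1, "rx": 0, "ry": 0, "rz": 0}
    - {"tx": 0.01, "ty": 0.42, "tz": -0.13, "rx": 0, "ry": 0, "rz": 0}
    - {"tx": 0.02, "ty": 0.5, "tz": -0.16, "rx": 0, "ry": 0, "rz": 0}
    - {"tx": 0.02, "ty": 0.57, "tz": -0.18, "rx": 0, "ry": 0, "rz": 0}
    - {"tx": 0.02, "ty": 0.62, "tz": -0.2, "rx": 0, "ry": 0, "rz": 0}
    - {"tx": 0.02, "ty": 0.63, "tz": -0.2, "rx": 0, "ry": 0, "rz": 0}

```text
time_s: 19.62
eef_pos: [0.5486, -0.0803, 0.0534]
orientation: [[-0.869, 0.496, -0.009], [0.496, 0.869, 0.003], [0.01, -0.002, -1.0]]
contact_force: [-0.2, -0.5, -2.8]
gripper_width: 0.0474
```

>>> carry_out:
  rows:
    - {"tx": 0.01, "ty": 0, "tz": 0.03, "rx": -0.01, "ry": -0.017, "rz": 0}
    - {"tx": 0.03, "ty": 0, "tz": 0.06, "rx": -0.022, "ry": -0.038, "rz": 0}
    - {"tx": 0.05, "ty": 0, "tz": 0.1, "rx": -0.038, "ry": -0.066, "rz": 0}
    - {"tx": 0.07, "ty": 0.01, "tz": 0.14, "rx": -0.055, "ry": -0.095, "rz": 0}
    - {"tx": 0.09, "ty": 0.01, "tz": 0.18, "rx": -0.072, "ry": -0.125, "rz": 0}
    - {"tx": 0.11, "ty": 0.01, "tz": 0.22, "rx": -0.088, "ry": -0.152, "rz": 0}
    - {"tx": 0.12, "ty": 0.02, "tz": 0.25, "rx": -0.1, "ry": -0.173, "rz": 0}
    - {"tx": 0.13, "ty": 0.02, "tz": 0.27, "rx": -0.108, "ry": -0.187, "rz": 0}
    - {"tx": 0.13, "ty": 0.02, "tz": 0.28, "rx": -0.111, "ry": -0.192, "rz": 0}
    - {"tx": 0.13, "ty": 0.02, "tz": 0.28, "rx": -0.111, "ry": -0.192, "rz": 0}

```text
time_s: 20.45
eef_pos: [0.5606, -0.0781, 0.0814]
orientation: [[-0.82, 0.496, 0.286], [0.467, 0.868, -0.168], [-0.332, -0.004, -0.943]]
contact_force: [0.4, -0.7, -2.9]
gripper_width: 0.0473
```

```bash
cat > look.py <<'E'
from h import *
import sys
np.set_printoptions(precision=4,suppress=True)
s=get_image("side"); hsv=cv2.cvtColor(s,cv2.COLOR_BGR2HSV)
B=cv2.inRange(hsv,(108,150,60),(125,255,255)); B[:220]=0; B[:,:260]=0
o=r.observe(); R=o["orientation"]; p=o["eef_pos"]
print("t",o["time_s"],"tcp",p,"tilt",np.degrees(np.arccos(-R[2,2])))
# lip px: 86 mm along tool x, 10.4 mm along tool z
lip=p+R@[.086,0,.0104]; print("lip",lip,proj("side",lip))
n,l,st,ce=cv2.connectedComponentsWithStats(B)
for i in range(1,n):
    if st[i][4]>8: print(st[i],ce[i].round(1))
if len(sys.argv)>1: cv2.imwrite(sys.argv[1],cv2.resize(s[190:340,240:480],(800,500)))
E
python3 look.py pics/p1.png
```

```text
t 20.5 tcp [ 0.5612 -0.0783  0.0815] tilt 19.382054381376424
lip [ 0.4937 -0.0398  0.0432] [302.8313 263.0308]
[357 247  12   3  26] [363.  248.3]
[384 246   8   3  16] [387.9 247.2]
[305 249  14  12 100] [311.3 254.4]
```

View pics/p1.png

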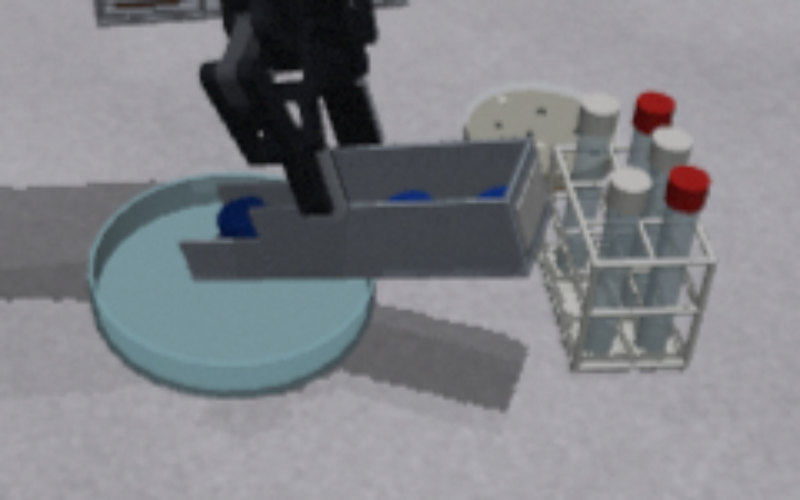

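Cap1 is visible at (240,218) in the crop, behind the low lip over the dish; the dish is empty and the tube rack is clear. From here I tilt in small steps about the lip.

>>> carry_out:
  rows:
    - {"tx": -0.01, "ty": 0.004, "tz": 0.013, "rx": -0.0056, "ry": -0.0096, "rz": 0}
    - {"tx": -0.013, "ty": 0.008, "tz": 0.026, "rx": -0.011, "ry": -0.019, "rz": 0}
    - {"tx": -0.02, "ty": 0.011, "tz": 0.039, "rx": -0.017, "ry": -0.029, "rz": 0}
    - {"tx": -0.023, "ty": 0.013, "tz": 0.046, "rx": -0.02, "ry": -0.034, "rz": 0}
    - {"tx": -0.023, "ty": 0.013, "tz": 0.046, "rx": -0.02, "ry": -0.034, "rz": 0}
    - {"tx": -0.023, "ty": 0.013, "tz": 0.046, "rx": -0.02, "ry": -0.034, "rz": 0}
    - {"tx": -0.023, "ty": 0.013, "tz": 0.046, "rx": -0.02, "ry": -0.034, "rz": 0}
    - {"tx": -0.023, "ty": 0.013, "tz": 0.046, "rx": -0.02, "ry": -0.034, "rz": 0}
    - {"tx": -0.023, "ty": 0.013, "tz": 0.046, "rx": -0.02, "ry": -0.034, "rz": 0}
    - {"tx": -0.023, "ty": 0.013, "tz": 0.046, "rx": -0.02, "ry": -0.034, "rz": 0}

```text
time_s: 21.33
eef_pos: [0.5591, -0.077, 0.0862]
orientation: [[-0.8, 0.497, 0.336], [0.456, 0.868, -0.197], [-0.39, -0.005, -0.921]]
contact_force: [-0.5, 1.7, -2.1]
gripper_width: 0.0471
```

```bash
sed -i 's/(108,150,60)/(108,150,35)/' look.py; python3 look.py
```

```text
t 21.3833 tcp [ 0.5591 -0.077   0.0862] tilt 22.93475920239504
lip [ 0.4938 -0.0399  0.0431] [302.8591 263.0948]
[358 244   9   2  12] [361.8 244.4]
[305 249  13  11  88] [310.1 254.6]
```

>>> carry_out:
  rows:
    - {"tx": -0.005, "ty": 0.003, "tz": 0.01, "rx": -0.0045, "ry": -0.0077, "rz": 0}
    - {"tx": -0.01, "ty": 0.006, "tz": 0.02, "rx": -0.0083, "ry": -0.0144, "rz": 0}
    - {"tx": -0.01, "ty": 0.006, "tz": 0.02, "rx": -0.0083, "ry": -0.0144, "rz": 0}
    - {"tx": -0.01, "ty": 0.006, "tz": 0.02, "rx": -0.0083, "ry": -0.0144, "rz": 0}
    - {"tx": -0.01, "ty": 0.006, "tz": 0.02, "rx": -0.0083, "ry": -0.0144, "rz": 0}
    - {"tx": -0.01, "ty": 0.006, "tz": 0.02, "rx": -0.0083, "ry": -0.0144, "rz": 0}
    - {"tx": -0.005, "ty": 0.003, "tz": 0.01, "rx": -0.0045, "ry": -0.0077, "rz": 0}
    - {"tx": 0, "ty": 0, "tz": 0, "rx": 0, "ry": 0, "rz": 0}
    - {"tx": 0, "ty": 0, "tz": 0, "rx": 0, "ry": 0, "rz": 0}
    - {"tx": 0, "ty": 0, "tz": 0, "rx": 0, "ry": 0, "rz": 0}

```text
time_s: 22.22
eef_pos: [0.5599, -0.0773, 0.0864]
orientation: [[-0.8, 0.497, 0.337], [0.456, 0.868, -0.197], [-0.39, -0.004, -0.921]]
contact_force: [0.3, -0.1, -3.0]
gripper_width: 0.0474
```

```bash
python3 look.py
```

```text
t 22.2667 tcp [ 0.5595 -0.0772  0.0862] tilt 22.941764855591355
lip [ 0.4942 -0.04    0.0431] [303.112  263.1096]
[358 244   9   2  13] [361.8 244.5]
[306 249  12  11  86] [310.6 254.5]
```

>>> carry_out:
  rows:
    - {"tx": -0.01, "ty": 0.006, "tz": 0.02, "rx": -0.0083, "ry": -0.0144, "rz": 0}
    - {"tx": -0.015, "ty": 0.009, "tz": 0.03, "rx": -0.0128, "ry": -0.0221, "rz": 0}
    - {"tx": -0.02, "ty": 0.011, "tz": 0.039, "rx": -0.0167, "ry": -0.0288, "rz": 0}
    - {"tx": -0.02, "ty": 0.011, "tz": 0.039, "rx": -0.0167, "ry": -0.0288, "rz": 0}
    - {"tx": -0.02, "ty": 0.011, "tz": 0.039, "rx": -0.0167, "ry": -0.0288, "rz": 0}
    - {"tx": -0.02, "ty": 0.011, "tz": 0.039, "rx": -0.0167, "ry": -0.0288, "rz": 0}
    - {"tx": -0.015, "ty": 0.009, "tz": 0.03, "rx": -0.0128, "ry": -0.0221, "rz": 0}
    - {"tx": -0.01, "ty": 0.006, "tz": 0.02, "rx": -0.0083, "ry": -0.0144, "rz": 0}
    - {"tx": -0.01, "ty": 0.006, "tz": 0.02, "rx": -0.0083, "ry": -0.0144, "rz": 0}
    - {"tx": -0.01, "ty": 0.006, "tz": 0.02, "rx": -0.0083, "ry": -0.0144, "rz": 0}

```text
time_s: 23.1
eef_pos: [0.5593, -0.0769, 0.0885]
orientation: [[-0.79, 0.498, 0.357], [0.451, 0.867, -0.209], [-0.414, -0.004, -0.91]]
contact_force: [0.5, -0.8, -3.5]
gripper_width: 0.0472
```

```bash
python3 look.py
```

```text
t 23.15 tcp [ 0.5589 -0.0768  0.0883] tilt 24.445504294872933
lip [ 0.4947 -0.0402  0.0432] [303.3955 263.1012]
[305 248  11  12  82] [310.1 254.5]
```

Still nothing at about 26°. Same pulse again from the 24.4° base (peak about 27.4°).

>>> carry_out:
  rows:
    - {"tx": -0.01, "ty": 0.006, "tz": 0.02, "rx": -0.0083, "ry": -0.0144, "rz": 0}
    - {"tx": -0.015, "ty": 0.009, "tz": 0.03, "rx": -0.0128, "ry": -0.0221, "rz": 0}
    - {"tx": -0.02, "ty": 0.011, "tz": 0.039, "rx": -0.0167, "ry": -0.0288, "rz": 0}
    - {"tx": -0.02, "ty": 0.011, "tz": 0.039, "rx": -0.0167, "ry": -0.0288, "rz": 0}
    - {"tx": -0.02, "ty": 0.011, "tz": 0.039, "rx": -0.0167, "ry": -0.0288, "rz": 0}
    - {"tx": -0.02, "ty": 0.011, "tz": 0.039, "rx": -0.0167, "ry": -0.0288, "rz": 0}
    - {"tx": -0.015, "ty": 0.009, "tz": 0.03, "rx": -0.0128, "ry": -0.0221, "rz": 0}
    - {"tx": -0.01, "ty": 0.006, "tz": 0.02, "rx": -0.0083, "ry": -0.0144, "rz": 0}
    - {"tx": -0.01, "ty": 0.006, "tz": 0.02, "rx": -0.0083, "ry": -0.0144, "rz": 0}
    - {"tx": -0.01, "ty": 0.006, "tz": 0.02, "rx": -0.0083, "ry": -0.0144, "rz": 0}

```text
time_s: 23.98
eef_pos: [0.5588, -0.0765, 0.0907]
orientation: [[-0.78, 0.498, 0.378], [0.446, 0.867, -0.221], [-0.438, -0.004, -0.899]]
contact_force: [0.6, 0.2, -3.5]
gripper_width: 0.0475
```

```bash
python3 look.py
```

```text
t 24.0333 tcp [ 0.5584 -0.0765  0.0905] tilt 25.95758176647715
lip [ 0.4952 -0.0404  0.0435] [303.725  263.0502]
[305 248  11  12  83] [309.6 254.2]
```

>>> carry_out:
  rows:
    - {"tx": -0.01, "ty": 0.006, "tz": 0.02, "rx": -0.0083, "ry": -0.0144, "rz": 0}
    - {"tx": -0.015, "ty": 0.009, "tz": 0.03, "rx": -0.0128, "ry": -0.0221, "rz": 0}
    - {"tx": -0.02, "ty": 0.011, "tz": 0.039, "rx": -0.0167, "ry": -0.0288, "rz": 0}
    - {"tx": -0.02, "ty": 0.011, "tz": 0.039, "rx": -0.0167, "ry": -0.0288, "rz": 0}
    - {"tx": -0.02, "ty": 0.011, "tz": 0.039, "rx": -0.0167, "ry": -0.0288, "rz": 0}
    - {"tx": -0.02, "ty": 0.011, "tz": 0.039, "rx": -0.0167, "ry": -0.0288, "rz": 0}
    - {"tx": -0.015, "ty": 0.009, "tz": 0.03, "rx": -0.0128, "ry": -0.0221, "rz": 0}
    - {"tx": -0.01, "ty": 0.006, "tz": 0.02, "rx": -0.0083, "ry": -0.0144, "rz": 0}
    - {"tx": -0.01, "ty": 0.006, "tz": 0.02, "rx": -0.0083, "ry": -0.0144, "rz": 0}
    - {"tx": -0.01, "ty": 0.006, "tz": 0.02, "rx": -0.0083, "ry": -0.0144, "rz": 0}

```text
time_s: 24.87
eef_pos: [0.5583, -0.0761, 0.0928]
orientation: [[-0.77, 0.498, 0.398], [0.441, 0.867, -0.233], [-0.462, -0.004, -0.887]]
contact_force: [0.7, 0.2, -3.0]
gripper_width: 0.0473
```

```bash
python3 look.py
```

```text
t 24.9167 tcp [ 0.5579 -0.0761  0.0926] tilt 27.46563961919048
lip [ 0.4958 -0.0406  0.0437] [304.0732 262.9977]
[301 249  14  11 101] [307.7 254.4]
```

Caps began to slide at the ~29° peak (cap1 moved about 3 mm). Repeat near that peak, returning lower.

>>> carry_out:
  rows:
    - {"tx": -0.005, "ty": 0.003, "tz": 0.01, "rx": -0.0045, "ry": -0.0077, "rz": 0}
    - {"tx": -0.012, "ty": 0.006, "tz": 0.02, "rx": -0.0083, "ry": -0.0144, "rz": 0}
    - {"tx": -0.012, "ty": 0.006, "tz": 0.02, "rx": -0.0083, "ry": -0.0144, "rz": 0}
    - {"tx": -0.012, "ty": 0.006, "tz": 0.02, "rx": -0.0083, "ry": -0.0144, "rz": 0}
    - {"tx": -0.012, "ty": 0.006, "tz": 0.02, "rx": -0.0083, "ry": -0.0144, "rz": 0}
    - {"tx": -0.012, "ty": 0.006, "tz": 0.02, "rx": -0.0083, "ry": -0.0144, "rz": 0}
    - {"tx": -0.005, "ty": 0.003, "tz": 0.01, "rx": -0.0045, "ry": -0.0077, "rz": 0}
    - {"tx": 0.003, "ty": -0.003, "tz": -0.01, "rx": 0.0045, "ry": 0.0077, "rz": 0}
    - {"tx": 0.005, "ty": -0.004, "tz": -0.013, "rx": 0.0056, "ry": 0.0096, "rz": 0}
    - {"tx": 0.005, "ty": -0.004, "tz": -0.013, "rx": 0.0056, "ry": 0.0096, "rz": 0}

```text
time_s: 25.75
eef_pos: [0.5596, -0.0768, 0.0918]
orientation: [[-0.776, 0.499, 0.386], [0.445, 0.867, -0.226], [-0.447, -0.004, -0.895]]
contact_force: [0.3, -0.9, -1.5]
gripper_width: 0.0472
```

```bash
python3 look.py
```

```text
t 25.8 tcp [ 0.559  -0.0767  0.0915] tilt 26.51222510483792
lip [ 0.4962 -0.0408  0.0439] [304.357  262.9761]
[306 254  10   6  36] [311.  256.6]
[294 267  11  11  59] [297.8 273.1]
```

Cap1 has dropped into the dish (blob at (298,273)) and cap2 has taken its place. Repeating the same pulse.

>>> carry_out:
  rows:
    - {"tx": -0.01, "ty": 0.006, "tz": 0.02, "rx": -0.0083, "ry": -0.0144, "rz": 0}
    - {"tx": -0.018, "ty": 0.01, "tz": 0.032, "rx": -0.0139, "ry": -0.024, "rz": 0}
    - {"tx": -0.018, "ty": 0.01, "tz": 0.032, "rx": -0.0139, "ry": -0.024, "rz": 0}
    - {"tx": -0.018, "ty": 0.01, "tz": 0.032, "rx": -0.0139, "ry": -0.024, "rz": 0}
    - {"tx": -0.018, "ty": 0.01, "tz": 0.032, "rx": -0.0139, "ry": -0.024, "rz": 0}
    - {"tx": -0.018, "ty": 0.01, "tz": 0.032, "rx": -0.0139, "ry": -0.024, "rz": 0}
    - {"tx": -0.01, "ty": 0.006, "tz": 0.02, "rx": -0.0083, "ry": -0.0144, "rz": 0}
    - {"tx": 0, "ty": 0, "tz": 0, "rx": 0, "ry": 0, "rz": 0}
    - {"tx": 0, "ty": 0, "tz": 0, "rx": 0, "ry": 0, "rz": 0}
    - {"tx": 0, "ty": 0, "tz": 0, "rx": 0, "ry": 0, "rz": 0}

```text
time_s: 26.63
eef_pos: [0.5601, -0.077, 0.092]
orientation: [[-0.776, 0.499, 0.386], [0.445, 0.866, -0.226], [-0.447, -0.003, -0.894]]
contact_force: [0.5, 0.8, -2.8]
gripper_width: 0.0478
```

```bash
python3 look.py pics/p2.png
```

```text
t 26.6833 tcp [ 0.5595 -0.0769  0.0917] tilt 26.5371834786665
lip [ 0.4967 -0.041   0.044 ] [304.6688 262.9635]
[299 252  18   9  71] [307.9 256.8]
[294 266  11  12  62] [297.8 273. ]
```

View pics/p2.png

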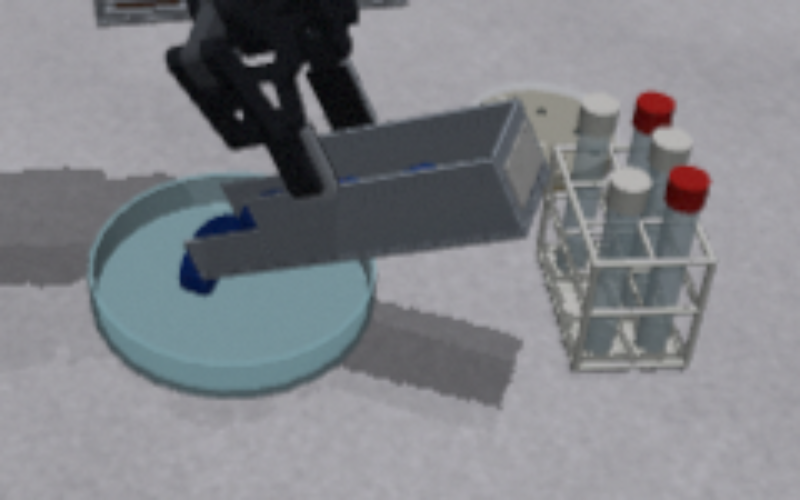

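Cap1 lies in the dish (195,275 in the crop). Cap2 (222,228) is near the lip, cap3 right behind it. Another pulse.

>>> carry_out:
  rows:
    - {"tx": -0.015, "ty": 0.006, "tz": 0.02, "rx": -0.0083, "ry": -0.0144, "rz": 0}
    - {"tx": -0.022, "ty": 0.012, "tz": 0.034, "rx": -0.0144, "ry": -0.025, "rz": 0}
    - {"tx": -0.022, "ty": 0.012, "tz": 0.034, "rx": -0.0144, "ry": -0.025, "rz": 0}
    - {"tx": -0.022, "ty": 0.012, "tz": 0.034, "rx": -0.0144, "ry": -0.025, "rz": 0}
    - {"tx": -0.022, "ty": 0.012, "tz": 0.034, "rx": -0.0144, "ry": -0.025, "rz": 0}
    - {"tx": -0.022, "ty": 0.012, "tz": 0.034, "rx": -0.0144, "ry": -0.025, "rz": 0}
    - {"tx": -0.01, "ty": 0.006, "tz": 0.02, "rx": -0.0083, "ry": -0.0144, "rz": 0}
    - {"tx": 0, "ty": 0, "tz": 0, "rx": 0, "ry": 0, "rz": 0}
    - {"tx": 0, "ty": 0, "tz": 0, "rx": 0, "ry": 0, "rz": 0}
    - {"tx": 0, "ty": 0, "tz": 0, "rx": 0, "ry": 0, "rz": 0}

```text
time_s: 27.52
eef_pos: [0.5605, -0.0773, 0.0922]
orientation: [[-0.775, 0.5, 0.387], [0.445, 0.866, -0.226], [-0.448, -0.003, -0.894]]
contact_force: [-0.2, 0.5, -1.8]
gripper_width: 0.0471
```

```bash
python3 look.py
```

```text
t 27.5667 tcp [ 0.5598 -0.0771  0.0918] tilt 26.577529515309386
lip [ 0.4971 -0.0412  0.0441] [304.907  262.9778]
[304 249  13  11  97] [309.5 254.5]
[294 266  11  12  54] [297.9 272.4]
[278 280  16  14 152] [286.1 286.3]
```

Two caps are in the dish: (298,272) and (286,286). Cap3 is about 20 mm from the lip. One more pulse of the same size.

>>> carry_out:
  rows:
    - {"tx": -0.015, "ty": 0.006, "tz": 0.02, "rx": -0.0083, "ry": -0.0144, "rz": 0}
    - {"tx": -0.022, "ty": 0.012, "tz": 0.034, "rx": -0.0139, "ry": -0.024, "rz": 0}
    - {"tx": -0.022, "ty": 0.012, "tz": 0.034, "rx": -0.0139, "ry": -0.024, "rz": 0}
    - {"tx": -0.022, "ty": 0.012, "tz": 0.034, "rx": -0.0139, "ry": -0.024, "rz": 0}
    - {"tx": -0.022, "ty": 0.012, "tz": 0.034, "rx": -0.0139, "ry": -0.024, "rz": 0}
    - {"tx": -0.022, "ty": 0.012, "tz": 0.034, "rx": -0.0139, "ry": -0.024, "rz": 0}
    - {"tx": -0.01, "ty": 0.006, "tz": 0.02, "rx": -0.0083, "ry": -0.0144, "rz": 0}
    - {"tx": 0, "ty": 0, "tz": 0, "rx": 0, "ry": 0, "rz": 0}
    - {"tx": 0, "ty": 0, "tz": 0, "rx": 0, "ry": 0, "rz": 0}
    - {"tx": 0, "ty": 0, "tz": 0, "rx": 0, "ry": 0, "rz": 0}

```text
time_s: 28.4
eef_pos: [0.5609, -0.0775, 0.0923]
orientation: [[-0.775, 0.5, 0.387], [0.446, 0.866, -0.226], [-0.448, -0.003, -0.894]]
contact_force: [0.0, 0.4, -3.0]
gripper_width: 0.0472
```

```bash
python3 look.py
```

```text
t 28.45 tcp [ 0.5603 -0.0773  0.0919] tilt 26.600683369330806
lip [ 0.4976 -0.0414  0.0441] [305.2248 262.9875]
[303 254  14   6  51] [310.2 256.8]
[296 267   9   9  36] [298.5 272. ]
[299 278  15  16 191] [305.9 285.5]
[278 280  16  14 150] [286.2 286.3]
```

Three caps are in the dish: (298,272), (306,285) and (286,286). Cap4 is still in the bin. Levelling and raising the bin now.

>>> carry_out:
  rows:
    - {"tx": 0, "ty": 0, "tz": 0.02, "rx": 0.01, "ry": 0.017, "rz": 0}
    - {"tx": 0, "ty": 0, "tz": 0.04, "rx": 0.025, "ry": 0.043, "rz": 0}
    - {"tx": 0, "ty": 0, "tz": 0.05, "rx": 0.045, "ry": 0.078, "rz": 0}
    - {"tx": -0.02, "ty": 0, "tz": 0.05, "rx": 0.065, "ry": 0.112, "rz": 0}
    - {"tx": -0.04, "ty": 0, "tz": 0.04, "rx": 0.085, "ry": 0.147, "rz": 0}
    - {"tx": -0.06, "ty": 0, "tz": 0.03, "rx": 0.105, "ry": 0.181, "rz": 0}
    - {"tx": -0.09, "ty": 0, "tz": 0.02, "rx": 0.122, "ry": 0.211, "rz": 0}
    - {"tx": -0.11, "ty": 0, "tz": 0.01, "rx": 0.137, "ry": 0.237, "rz": 0}
    - {"tx": -0.13, "ty": 0, "tz": 0, "rx": 0.147, "ry": 0.255, "rz": 0}
    - {"tx": -0.13, "ty": 0, "tz": 0, "rx": 0.148, "ry": 0.256, "rz": 0}

```text
time_s: 29.28
eef_pos: [0.5486, -0.0782, 0.0914]
orientation: [[-0.866, 0.499, -0.001], [0.499, 0.866, -0.003], [0.0, -0.003, -1.0]]
contact_force: [1.0, 0.3, -2.2]
gripper_width: 0.0476
```

```bash
python3 look.py pics/p3.png; python3 -c "
from plant import r;print(r.observe()['orientation'].round(3))"
```

```text
t 29.3333 tcp [ 0.5481 -0.078   0.0915] tilt 0.16683361808030736
lip [ 0.4736 -0.0351  0.081 ] [289.9186 244.8861]
[290 237  31  13 192] [304.9 242.3]
[296 261  11  15 132] [301.  267.8]
[299 279  15  15 191] [305.9 285.9]
[278 280  16  14 150] [286.2 286.4]
[[-0.867  0.499 -0.001]
 [ 0.499  0.867 -0.003]
 [-0.001 -0.003 -1.   ]]
```

View pics/p3.png

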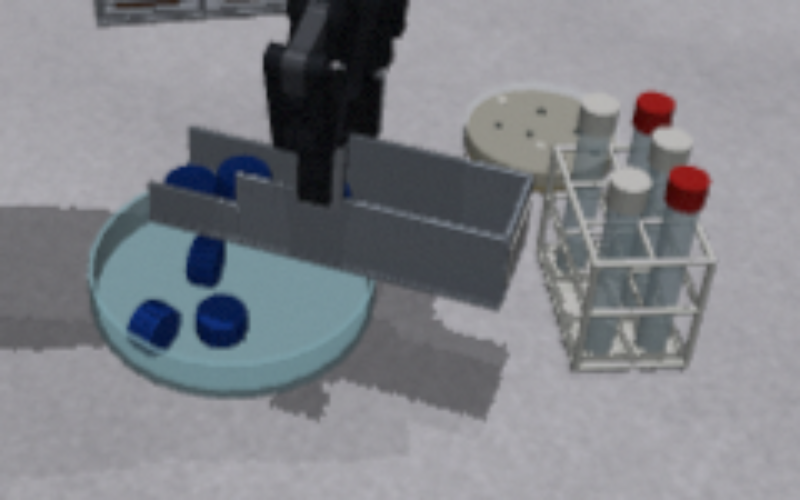

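Exactly three caps lie in the dish and the bin is level with the rest inside. Carrying it back smoothly.

>>> carry_out:
  rows:
    - {"tx": 0, "ty": -0.02, "tz": 0, "rx": 0, "ry": 0, "rz": 0.005}
    - {"tx": 0, "ty": -0.06, "tz": 0, "rx": 0, "ry": 0, "rz": 0.01}
    - {"tx": 0, "ty": -0.13, "tz": 0, "rx": 0, "ry": 0, "rz": 0.02}
    - {"tx": 0, "ty": -0.23, "tz": 0, "rx": 0, "ry": 0, "rz": 0.035}
    - {"tx": 0, "ty": -0.36, "tz": 0, "rx": 0, "ry": 0, "rz": 0.05}
    - {"tx": 0, "ty": -0.5, "tz": 0, "rx": 0, "ry": 0, "rz": 0.07}
    - {"tx": 0, "ty": -0.63, "tz": 0, "rx": 0, "ry": 0, "rz": 0.09}
    - {"tx": 0, "ty": -0.74, "tz": 0, "rx": 0, "ry": 0, "rz": 0.105}
    - {"tx": 0, "ty": -0.81, "tz": 0, "rx": 0, "ry": 0, "rz": 0.115}
    - {"tx": 0, "ty": -0.84, "tz": 0, "rx": 0, "ry": 0, "rz": 0.12}

```text
time_s: 30.17
eef_pos: [0.5478, -0.1631, 0.0917]
orientation: [[-0.945, 0.328, 0.0], [0.328, 0.945, -0.004], [-0.002, -0.004, -1.0]]
contact_force: [-0.2, -1.1, -2.9]
gripper_width: 0.0475
```

>>> carry_out:
  rows:
    - {"tx": 0, "ty": -0.02, "tz": 0, "rx": 0, "ry": 0, "rz": 0}
    - {"tx": 0, "ty": -0.06, "tz": 0, "rx": 0, "ry": 0, "rz": 0}
    - {"tx": 0, "ty": -0.13, "tz": 0, "rx": 0, "ry": 0, "rz": 0}
    - {"tx": 0, "ty": -0.23, "tz": 0, "rx": 0, "ry": 0, "rz": 0}
    - {"tx": 0, "ty": -0.36, "tz": 0, "rx": 0, "ry": 0, "rz": 0}
    - {"tx": 0, "ty": -0.5, "tz": 0, "rx": 0, "ry": 0, "rz": 0}
    - {"tx": 0, "ty": -0.63, "tz": 0, "rx": 0, "ry": 0, "rz": 0}
    - {"tx": 0, "ty": -0.74, "tz": 0, "rx": 0, "ry": 0, "rz": 0}
    - {"tx": 0, "ty": -0.81, "tz": 0, "rx": 0, "ry": 0, "rz": 0}
    - {"tx": 0, "ty": -0.83, "tz": 0, "rx": 0, "ry": 0, "rz": 0}

```text
time_s: 31.0
eef_pos: [0.5478, -0.2479, 0.0916]
orientation: [[-0.944, 0.33, 0.001], [0.33, 0.944, -0.004], [-0.002, -0.004, -1.0]]
contact_force: [-0.4, 0.7, -2.8]
gripper_width: 0.0474
```

>>> carry_out:
  rows:
    - {"tx": 0, "ty": 0, "tz": -0.03, "rx": 0, "ry": 0, "rz": 0}
    - {"tx": 0, "ty": 0, "tz": -0.09, "rx": 0, "ry": 0, "rz": 0}
    - {"tx": 0, "ty": 0, "tz": -0.17, "rx": 0, "ry": 0, "rz": 0}
    - {"tx": 0, "ty": 0, "tz": -0.27, "rx": 0, "ry": 0, "rz": 0}
    - {"tx": 0, "ty": 0, "tz": -0.37, "rx": 0, "ry": 0, "rz": 0}
    - {"tx": 0, "ty": 0, "tz": -0.47, "rx": 0, "ry": 0, "rz": 0}
    - {"tx": 0, "ty": 0, "tz": -0.56, "rx": 0, "ry": 0, "rz": 0}
    - {"tx": 0, "ty": 0, "tz": -0.63, "rx": 0, "ry": 0, "rz": 0}
    - {"tx": 0, "ty": 0, "tz": -0.67, "rx": 0, "ry": 0, "rz": 0}
    - {"tx": 0, "ty": 0, "tz": -0.69, "rx": 0, "ry": 0, "rz": 0}

```text
time_s: 31.83
eef_pos: [0.5473, -0.2477, 0.0216]
orientation: [[-0.944, 0.33, -0.001], [0.33, 0.944, -0.004], [-0.001, -0.004, -1.0]]
contact_force: [-0.4, -0.7, -2.4]
gripper_width: 0.0474
```

>>> carry_out:
  rows:
    - {"tx": 0, "ty": 0, "tz": -0.01, "rx": 0, "ry": 0, "rz": 0}
    - {"tx": 0, "ty": 0, "tz": -0.02, "rx": 0, "ry": 0, "rz": 0}
    - {"tx": 0, "ty": 0, "tz": -0.03, "rx": 0, "ry": 0, "rz": 0}
    - {"tx": 0, "ty": 0, "tz": -0.04, "rx": 0, "ry": 0, "rz": 0}
    - {"tx": 0, "ty": 0, "tz": -0.05, "rx": 0, "ry": 0, "rz": 0}
    - {"tx": 0, "ty": 0, "tz": -0.06, "rx": 0, "ry": 0, "rz": 0}
    - {"tx": 0, "ty": 0, "tz": -0.065, "rx": 0, "ry": 0, "rz": 0}
    - {"tx": 0, "ty": 0, "tz": -0.07, "rx": 0, "ry": 0, "rz": 0}
    - {"tx": 0, "ty": 0, "tz": -0.075, "rx": 0, "ry": 0, "rz": 0}
    - {"tx": 0, "ty": 0, "tz": -0.075, "rx": 0, "ry": 0, "rz": 0}

```text
time_s: 32.67
eef_pos: [0.5473, -0.2477, 0.0141]
orientation: [[-0.944, 0.33, -0.001], [0.33, 0.944, -0.004], [-0.001, -0.004, -1.0]]
contact_force: [0.0, 0.5, -1.3]
gripper_width: 0.0472
```

Partial contact. A millimetre more, then release and rise.

>>> carry_out:
  rows:
    - {"tx": 0, "ty": 0, "tz": -0.003, "rx": 0, "ry": 0, "rz": 0}
    - {"tx": 0, "ty": 0, "tz": -0.006, "rx": 0, "ry": 0, "rz": 0}
    - {"tx": 0, "ty": 0, "tz": -0.009, "rx": 0, "ry": 0, "rz": 0}
    - {"tx": 0, "ty": 0, "tz": -0.012, "rx": 0, "ry": 0, "rz": 0}
    - {"tx": 0, "ty": 0, "tz": -0.012, "rx": 0, "ry": 0, "rz": 0}
    - {"tx": 0, "ty": 0, "tz": -0.012, "rx": 0, "ry": 0, "rz": 0}
    - {"tx": 0, "ty": 0, "tz": -0.012, "rx": 0, "ry": 0, "rz": 0}
    - {"tx": 0, "ty": 0, "tz": -0.012, "rx": 0, "ry": 0, "rz": 0}
    - {"tx": 0, "ty": 0, "tz": -0.012, "rx": 0, "ry": 0, "rz": 0}
    - {"tx": 0, "ty": 0, "tz": -0.012, "rx": 0, "ry": 0, "rz": 0}

```text
time_s: 33.5
eef_pos: [0.5476, -0.2478, 0.0134]
orientation: [[-0.944, 0.33, 0.0], [0.33, 0.944, -0.004], [-0.001, -0.004, -1.0]]
contact_force: [-1.8, 0.7, 5.7]
gripper_width: 0.0472
```

>>> carry_out:
  rows:
    - {"tx": 0, "ty": 0, "tz": 0, "rx": 0, "ry": 0, "rz": 0}
    - {"tx": 0, "ty": 0, "tz": 0, "rx": 0, "ry": 0, "rz": 0}
    - {"tx": 0, "ty": 0, "tz": 0, "rx": 0, "ry": 0, "rz": 0}
    - {"tx": 0, "ty": 0, "tz": 0, "rx": 0, "ry": 0, "rz": 0}
    - {"tx": 0, "ty": 0, "tz": 0, "rx": 0, "ry": 0, "rz": 0}
    - {"tx": 0, "ty": 0, "tz": 0, "rx": 0, "ry": 0, "rz": 0}
    - {"tx": 0, "ty": 0, "tz": 0, "rx": 0, "ry": 0, "rz": 0}
    - {"tx": 0, "ty": 0, "tz": 0, "rx": 0, "ry": 0, "rz": 0}
    - {"tx": 0, "ty": 0, "tz": 0, "rx": 0, "ry": 0, "rz": 0}
    - {"tx": 0, "ty": 0, "tz": 0, "rx": 0, "ry": 0, "rz": 0}
  jaw: 0

```text
time_s: 34.33
eef_pos: [0.5476, -0.2478, 0.0134]
orientation: [[-0.944, 0.33, 0.0], [0.33, 0.944, -0.004], [-0.001, -0.004, -1.0]]
contact_force: [0.9, 0.2, 0.2]
gripper_width: 0.0854
```

>>> carry_out:
  rows:
    - {"tx": 0, "ty": 0, "tz": 0.04, "rx": 0, "ry": 0, "rz": 0}
    - {"tx": 0, "ty": 0, "tz": 0.1, "rx": 0, "ry": 0, "rz": 0}
    - {"tx": 0, "ty": 0, "tz": 0.2, "rx": 0, "ry": 0, "rz": 0}
    - {"tx": 0, "ty": 0, "tz": 0.32, "rx": 0, "ry": 0, "rz": 0}
    - {"tx": 0, "ty": 0, "tz": 0.45, "rx": 0, "ry": 0, "rz": 0}
    - {"tx": 0, "ty": 0, "tz": 0.6, "rx": 0, "ry": 0, "rz": 0}
    - {"tx": 0, "ty": 0, "tz": 0.75, "rx": 0, "ry": 0, "rz": 0}
    - {"tx": 0, "ty": 0, "tz": 0.9, "rx": 0, "ry": 0, "rz": 0}
    - {"tx": 0, "ty": 0, "tz": 1, "rx": 0, "ry": 0, "rz": 0}
    - {"tx": 0, "ty": 0, "tz": 1, "rx": 0, "ry": 0, "rz": 0}

```text
time_s: 35.17
eef_pos: [0.5496, -0.2487, 0.1168]
orientation: [[-0.944, 0.33, 0.005], [0.33, 0.944, -0.006], [-0.007, -0.004, -1.0]]
contact_force: [0.7, -0.4, 0.6]
gripper_width: 0.0856
```

```bash
python3 look.py
python3 - <<'E'
from h import *
s=get_image("side"); s0=cv2.imread("pics/side0.png")
cv2.imwrite("pics/end.png",cv2.resize(s[90:420,180:480],(660,600)[0:2]))
E
```

```text
t 35.2167 tcp [ 0.5488 -0.2484  0.1153] tilt 0.37684598029327526
lip [ 0.4677 -0.2201  0.1044] [299.2679 321.6257]
[296 261  11  15 134] [301.1 267.7]
[299 278  15  16 194] [305.9 285.7]
[278 280  16  14 153] [286.1 286.4]
[300 356  64  21 797] [331.4 367.7]
```

View pics/end.png

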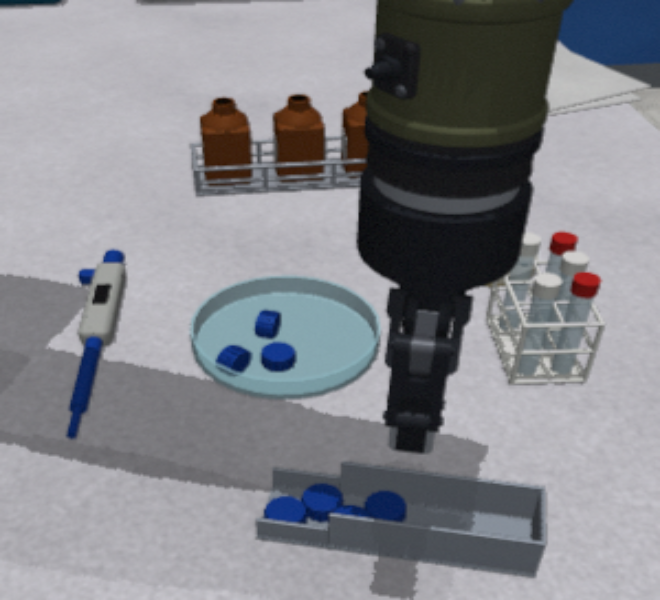

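The end view shows three caps in the dish, four in the bin on the bench, and the bottles upright. One last check is the position of the cap by the dish wall before handing in.

Run:
```python
from h import *
for p in((301,267.8),(305.9,285.7),(286.1,286.4)):
    print([round(float(np.linalg.norm(onz("side",*p,z)[:2]-[.506,-.033])),4) for z in(.012,.018)])
t=get_image("top"); t0=cv2.imread("pics/top0.png")
d=(cv2.absdiff(t,t0).max(2)>40).astype(np.uint8)
for n,(x,y,w,h) in dict(plate=(248,143,50,48),pip=(248,315,128,30),dishrim=(284,222,8,76)).items(): print(n,d[y:y+h,x:x+w].mean().round(3))
r.job_done()
```

```text
[0.0209, 0.0168]
[0.0315, 0.0375]
[0.051, 0.0547]
plate 0.0
pip 0.0
dishrim 0.0
the job is handed in; nothing more can be done
```

The job is handed in at about 35 s on the robot's clock. The hand-in gives no verdict, so what follows comes from my own last checks.

- **Bottle:** I lifted the tipped bottle, turned it upright and set it down mid-lane. The picture after release shows all three bottles standing upright; in the end view the arm hides part of the far one.
- **Caps:** Short tilt pulses about the lip, up to about 29°, let one cap slide out at a time. Three caps lie in the dish, about 17–55 mm from its centre (the limit is 66 mm). Four are still in the bin.
- **Bin:** It stands flat on the bench in the last picture. The gripper let go of it within about 2 mm of where it had gripped it.
- **Surroundings:** The top view before and after shows no change at the plate, the pipette or the sampled strip of dish rim. The tube rack looks as it did. The gripper is clear, about 11 cm up.

No check failed. One of the three caps leans against the dish wall, but it is well inside the limit.

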